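# Put a thrown-off bottle back on the magnetic stirrer

## Task

The magnetic stirrer was turned up too far and threw its bottle off; the bottle now lies on the bench to the left of it. First turn the stirrer's stirring knob (the right-hand one) all the way back to zero, then stand the bottle upright in the middle of the stirrer's plate, setting it down without dropping it. Leave the heating knob and the things round about as they are.

Things in the scene. Friction and masses are not known exactly. Their poses are not given: they have to be found in the camera images.
- hotplate_stirrer: hotplate stirrer, 270 x 170 mm, 108 mm high, fixed in mid-bench. Origin on the bench under its middle; x axis level, from its control panel (front, towards the robot) to its back; y to its left; z up. The panel faces up and forward: its outward normal, also both knobs' axis, is (-0.442, 0, 0.897) in these axes, 26 deg off vertical towards the robot
- plate_center (a point): centre of the top of the stirrer's square, level, white plate, 172 x 172 mm, 108 mm above the bench; axes as the stirrer's. The plate's front edge lies 55 mm behind the knobs' axes and its top about 20 mm above theirs
- stir_knob_grip (a point): on the axis of the stirring knob (right-hand seen from the robot), half-way up it, 9 mm out from the panel; this point turns with the knob, so take the axis from the stirrer. Round black knob, 17 mm high, tapering from 33 mm across at the panel to 26 mm at the top: pinch it with the fingertips. 45 mm to its left is a fixed rocker switch, 6 mm high
- hotplate_stirrer_stir_knob (a joint): stirring knob's angle in rad: 0 = zero, a hard stop at its anticlockwise end; grows clockwise (facing the panel from above) up to 4.71. Starts between 1.0 and 1.9; friction about 0.023 N m, it stays where it is left
- hotplate_stirrer_heat_knob (a joint): angle of the heating knob (the same kind of knob, 90 mm to the left of the stirring knob): 0 = off, where it starts and must stay
- bottle_center (a point): the toppled bottle's centre, on its axis half-way along. White plastic, white screw cap, label; 95 mm long, 50 mm across over the lower 70 mm, then a shoulder and an 18 mm high cap 36 mm across; 0.10 to 0.20 kg. z axis points from its flat bottom to its cap: level at the start (it lies on its side, cap roughly to the right), up when it stands. Bottom and cap top are 47.5 mm from here
- navy_cap_bottle: bystander: upright white bottle of the same size, 50 mm in diameter and 95 mm high, with a dark blue cap; origin under its bottom
- small_bottle: bystander: upright small white bottle with a red cap, 40 mm in diameter and 77 mm high; origin under its bottom
- glass_beaker: bystander: upright glass beaker, 54 mm in diameter and 68 mm high, left of the stirrer; origin under its bottom
- timer: bystander: flat bench timer, 62 x 62 x 18 mm, at the front of the bench left of the stirrer; origin under its bottom
- ring_stand: fixed support stand at the back of the bench, left of the stirrer: keep the arm clear of it. Origin on the bench; its upright rod, 12 mm across and 444 mm high, stands 76 mm further back; a ring 80 mm across is clamped to it 300 mm above the bench, its centre 60 mm nearer the robot than the origin and its front rim 100 mm nearer

How it is judged:
By the outcome, as a careful person would: the job done as asked, in the order asked, and still so for the second after the job is handed in, with the robot touching nothing.
It also fails if it takes over 67 s, if anything falls off the work surface, if the arm or the gripper's body presses on something with over 40 N, if the wrist force passes 120 N, or if a joint passes its speed limit or range.

## Robot

A 6-joint arm with a two-finger parallel gripper is mounted at the origin on a cart in front of the work surface, level with it; the furniture and walls round the work are solid. World frame = base frame: x ahead of the robot, y to its left, z up, the work surface at z = 0. Lengths are in m, angles in rad, forces in N, time in s.
With the tool pointing down it reaches from about 0.35 to 0.975 m from the base axis. Payload 4.9 kg.
Tool frame: the origin (TCP) lies at the very end of the fingers, on their centre line; the grasp point (between the pads) lies 19 mm behind it; z points along the fingers, y is the line along which they close (so a half turn about z gives the same grasp; the last joint's range is limited). The gripper opens to 85 mm and grips with 20 to 120 N. Pads are 22 mm wide; open, the fingers measure 114 mm over their backs; the gripper's body (76 mm by 85 mm) begins 54 mm behind the grasp point. The pads swing forward as they close: fully open they stand 13 mm farther back than shut.
Start: joints at [0.986, 0.053, 1.613, -0, 1.476, -0.119], TCP at [0.281, 0.558, 0.193] pointing down, gripper open.
Joint ranges: [-3.01, 3.01], [-1.01, 2.22], [0.06, 2.58], [-1.02, 4.17], [0.09, 2.62], [-3.14, 3.14]. Speed limits (rad/s): [2.57, 2.57, 3.14, 3.14, 3.14, 3.14].

## Interface

Orientations are given as a unit quaternion [w, x, y, z].
In Python, from plant import state, optics, ticket, nets gives the robot as it stands. The module is installed in compiled form; this text tells all that it offers.
- The arm moves only by the shell command python3 -m inch 'ROWS' [OPENING]. ROWS is JSON, a list of rows, each an object of numbers: "dx", "dy", "dz": the shift along the tool's x, y, z as a fraction of full scale; "rx", "ry", "rz": the turn, a rotation vector about the tool's x, y, z as a fraction of full scale. In form: [{"dx": .., "dy": .., "dz": .., "rx": .., "ry": .., "rz": ..}, ...]. A call has 1 to 5 rows; each row is the pose to reach, as a shift and turn from the pose commanded when the call began, along the tool's axes at that moment; what a row does not reach only later rows make up. Full scale, the value 1, is 0.8 m for a shift and 1.5 rad for a turn. A row lasts 1/10 s, in which the tool goes at most 50 mm and 8.59 degrees, less where a joint would pass 70% of its speed; a pose out of reach is approached as far as the arm can. A call with a number of a shift or a turn outside -1 to 1 is refused whole. A call with a gripper value outside its range is refused whole. OPENING is the opening, from -1 (shut) to 1 (fully open), set as the call begins (- or left out, the last holds). The fingers move at their own pace and stop on an object; the grip force is fixed at half the most. Time passes only in rows, so rows that repeat a pose let the fingers close. It gives the time, the measured TCP pose, the force, the opening and the grip force at its end, in the units of the state.
- state(): the state, without advancing time (a new reading comes with each control period).
- optics.grab_frame(name): name is "scene" or "top"; returns the picture (420x560x3 uint8, red, green, blue); there is no depth.
- optics.camera_info(name): a dict with "fx", "fy", "cx", "cy" (pixels), "R" (3x3) and "t" (3): a world point X has camera coordinates R X + t. Camera axes: x right, y down, z forward; pixel columns grow to the right and rows downward; lengths in m; the calibration is good to about 2 mm. A picture is of the moment at which its call begins. camera_info takes no time and is no camera call.
- ticket.job_done(): hands the job in; it is judged then, once.
Trained networks look in the newest picture that a camera, given by its name, has taken for a name from the list of things; names that differ only in an ending like _2 or _b are one class to them, and where a whole thing is asked for, a point or a joint stands for the part that bears it (a point fixed in the world has none). Each returns a list of dicts, best first, with "confidence" (0 to 1); they miss things now and then, are a little off and sometimes report something else, mostly with a low value. They report only what shows in the picture. A call takes as long as a camera call.
- nets.boxes_of(camera, name): "bbox" ([centre column, centre row, width, height] in pixels, round what is visible of it).
- nets.outline_of(camera, name): "pixels" (420x560 bool, what is visible of it) and "bbox" ([centre column, centre row, width, height] in pixels, round what is visible of it).
The state is a dict: "time": time; "joint_pos": joint angles; "joint_vel": joint speeds; "joint_efforts": joint torques, N m; "tool_pos": TCP position; "tool_rot": TCP orientation; "contact_force": force on the tool from outside, world axes, zero at the start; "ft_torque": the same for the moment, N m; "gripper_width": opening from 0.0 (shut) to 1.0 (fully open); "grasp_force": force on a finger pad.
Only numpy, scipy, OpenCV 4.12 (cv2) and the standard library are available. Lean on these libraries where they do the work, as an engineer would, in place of code of your own. Each camera call takes 0.05 s, during which the arm holds its last target. There are 200 camera calls.

## Working session

There is one attempt and no reset: what is moved stays moved. The work goes in short steps, Python scripts to look and compute and a shell command to move; the robot and the scene stay as the last step left them, time stands still between calls to the robot, and variables do not carry over. Pictures are saved under pics/ and viewed, at most 10 in all, crops included, and the job is handed in when it is done.

```bash
mkdir -p pics
cat > h.py <<'E'
import numpy as np, cv2
from plant import state, optics, ticket, nets
from scipy.spatial.transform import Rotation as Rn
def q2R(q): return Rn.from_quat([q[1],q[2],q[3],q[0]]).as_matrix()
def ray(cam,u,v):
    c=optics.camera_info(cam);R=np.array(c["R"]);t=np.array(c["t"])
    d=R.T@np.array([(u-c["cx"])/c["fx"],(v-c["cy"])/c["fy"],1]);return -R.T@t,d
def atz(cam,u,v,z):
    o,d=ray(cam,u,v);return o+d*(z-o[2])/d[2]
def proj(cam,X):
    c=optics.camera_info(cam);p=np.array(c["R"])@np.array(X)+np.array(c["t"])
    return np.array([c["fx"]*p[0]/p[2]+c["cx"],c["fy"]*p[1]/p[2]+c["cy"]])
def grab(cam,name=None):
    im=optics.grab_frame(cam)
    if name: cv2.imwrite("pics/"+name,im[:,:,::-1])
    return im
def rows(pos,R):
    "shift/turn from current measured pose to a goal, in move units"
    s=state();R0=q2R(s["tool_rot"])
    return np.round(R0.T@(np.array(pos)-s["tool_pos"])/0.8,4),np.round(Rn.from_matrix(R0.T@R).as_rotvec()/1.5,4)
E
python3 - <<'E'
from h import *
for c in("top","scene"):
    grab(c,c+"0.png");i=optics.camera_info(c);o,d=ray(c,280,210);print(c,i["fx"],o.round(3),d.round(3))
    for n in("hotplate_stirrer","stir_knob_grip","bottle_center","hotplate_stirrer_heat_knob","navy_cap_bottle","small_bottle","glass_beaker","timer","ring_stand"):
        print(n,[(round(b["confidence"],2),np.round(b["bbox"],1).tolist(),atz(c,*b["bbox"][:2],0.025).round(3).tolist()) for b in nets.boxes_of(c,n)[:3]])
s=state();print(s["time"],s["tool_pos"],q2R(s["tool_rot"]).round(3),s["gripper_width"])
E
```

```text
top 524.6704371888143 [0.286 0.138 1.343] [ 0.232  0.004 -0.973]
hotplate_stirrer []
stir_knob_grip [(0.48, [413.5, 256.1, 10.0, 13.0], [0.493, -0.199, 0.025])]
bottle_center [(0.74, [221.1, 238.2, 40.1, 24.6], [0.521, 0.291, 0.025])]
hotplate_stirrer_heat_knob [(0.59, [212.8, 180.2, 22.3, 27.8], [0.674, 0.323, 0.025])]
navy_cap_bottle [(0.66, [212.1, 180.8, 20.4, 21.7], [0.672, 0.324, 0.025])]
small_bottle [(0.61, [182.9, 177.2, 18.5, 17.6], [0.679, 0.401, 0.025])]
glass_beaker [(0.57, [276.2, 198.5, 21.3, 24.2], [0.63, 0.155, 0.025])]
timer [(0.64, [296.1, 283.5, 25.9, 23.3], [0.413, 0.097, 0.025])]
ring_stand []
scene 526.8743752768421 [-0.351 -0.439  0.698] [ 0.729  0.482 -0.486]
hotplate_stirrer [(0.83, [394.5, 259.3, 112.7, 116.0], [0.598, -0.116, 0.025])]
stir_knob_grip [(0.53, [408.4, 276.5, 21.6, 12.7], [0.552, -0.165, 0.025])]
bottle_center [(0.72, [229.8, 227.0, 48.7, 26.2], [0.524, 0.29, 0.025]), (0.67, [407.9, 276.9, 17.1, 16.6], [0.55, -0.165, 0.025]), (0.32, [364.0, 266.3, 15.7, 17.6], [0.538, -0.068, 0.025])]
hotplate_stirrer_heat_knob [(0.72, [365.0, 266.2, 18.0, 15.8], [0.54, -0.07, 0.025]), (0.59, [395.1, 259.1, 110.3, 117.1], [0.599, -0.117, 0.025])]
navy_cap_bottle [(0.81, [251.9, 195.2, 18.0, 40.3], [0.692, 0.342, 0.025]), (0.51, [409.6, 277.3, 16.9, 18.2], [0.551, -0.169, 0.025])]
small_bottle [(0.89, [233.0, 191.7, 17.4, 29.7], [0.683, 0.4, 0.025]), (0.58, [267.4, 280.6, 39.3, 21.6], [0.387, 0.086, 0.025])]
glass_beaker [(0.83, [295.5, 221.2, 22.4, 33.3], [0.631, 0.163, 0.025])]
timer [(0.88, [269.1, 282.0, 33.8, 27.3], [0.385, 0.08, 0.025])]
ring_stand []
1.0 [0.28071837 0.55840213 0.19281667] [[-0.893  0.449  0.   ]
 [ 0.449  0.893  0.   ]
 [-0.     0.    -1.   ]] 0.999812815275701
```

View pics/top0.png

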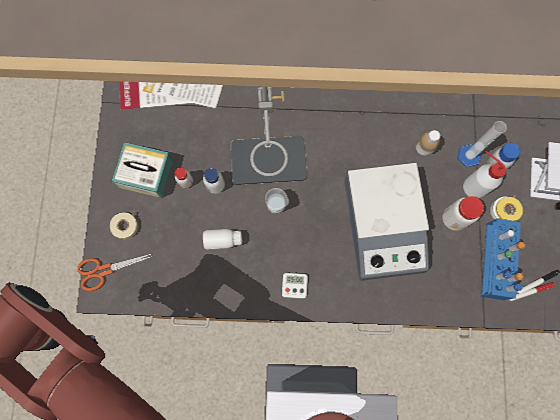

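View pics/scene0.png

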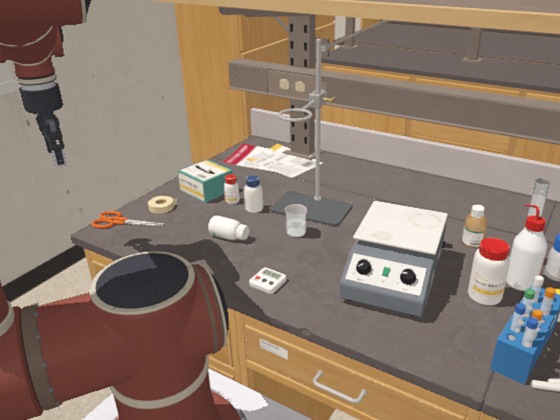

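Top picture: plate with corners about (349,171), (416,164), (428,232), (355,238), knobs at (377,261) and (413,257), and the bottle at (222,239) with its cap to the right. The scene view agrees: knobs at (364,267) and (408,277).

Run:
```python
from h import *
from scipy.optimize import least_squares
im=grab("top");g=im.min(2)
m=(g>165).astype(np.uint8); n,l,st,ce=cv2.connectedComponentsWithStats(m)
k=l[205,365] or l[190,385]; mm=(l==k).astype(np.uint8);print("plate comp",st[k])
cn=max(cv2.findContours(mm,0,2)[0],key=cv2.contourArea)
P=np.array([atz("top",u,v,.108)[:2] for u,v in cn[:,0]],np.float32)
r=cv2.minAreaRect(P);print("rect",r)
M=cv2.moments(mm,True);print("centroid",atz("top",M["m10"]/M["m00"],M["m01"]/M["m00"],.108))
im2=grab("scene");g2=im2.min(2);m2=(g2>150).astype(np.uint8);n,l2,st2,ce2=cv2.connectedComponentsWithStats(m2)
k=l2[225,400];mm2=(l2==k).astype(np.uint8);c2=max(cv2.findContours(mm2,0,2)[0],key=cv2.contourArea)
P2=np.array([atz("scene",u,v,.108)[:2] for u,v in c2[:,0]],np.float32);print("scene",st2[k],cv2.minAreaRect(P2))
# knobs: dark blobs on panel, z ~.088
for c,i,pts in(("top",im,((377,261),(413,257))),("scene",im2,((364,267),(408,277)))):
    for u,v in pts:
        w=i[v-13:v+14,u-13:u+14].max(2)<60;n,a,s,ce=cv2.connectedComponentsWithStats(w.astype(np.uint8))
        j=a[13,13];uv=ce[j]+[u-13,v-13];print(c,uv.round(1),s[j],atz(c,*uv,.086).round(4))
for c in("top","scene"):
    o=nets.outline_of(c,"bottle_center")[0];ys,xs=np.nonzero(o["pixels"])
    W=np.array([atz(c,x,y,.025)[:2] for x,y in zip(xs,ys)],np.float32);print(c,"bottle",o["confidence"],cv2.minAreaRect(W),W.mean(0))
for c,i,b in(("top",im,(340,155,440,285)),("scene",im2,(335,195,455,315))):
    x0,y0,x1,y1=b;cv2.imwrite(f"pics/{c}1.png",cv2.resize(i[y0:y1,x0:x1,::-1],None,fx=4,fy=4,interpolation=2))
i=im[215:265,190:255,::-1];cv2.imwrite("pics/b1.png",cv2.resize(i,None,fx=8,fy=8,interpolation=2))
```

```text
plate comp [ 348  163   81   75 4772]
rect ((0.6165763139724731, -0.11691848188638687), (0.1702527552843094, 0.17191080749034882), 9.035983085632324)
centroid [ 0.61499335 -0.11697335  0.108     ]
scene [ 353  201   95   53 3372] ((0.612296998500824, -0.11855868995189667), (0.1806022971868515, 0.17231985926628113), 9.284138679504395)
top [376.9 260.7] [  7   7  12  13 107] [ 0.4688 -0.0945  0.086 ]
top [413.2 256.5] [  7   7  13  12 113] [ 0.4823 -0.1823  0.086 ]
scene [363.8 267.4] [  6   6  14  14 130] [ 0.4545 -0.1031  0.086 ]
scene [408.1 277.2] [  6   6  15  14 144] [ 0.4678 -0.1906  0.086 ]
top bottle 0.66 ((0.5187452435493469, 0.290299654006958), (0.05165841802954674, 0.09421884268522263), 3.0591318607330322) [0.51819   0.2918547]
scene bottle 0.79 ((0.5209452509880066, 0.2923840284347534), (0.08723174035549164, 0.13045060634613037), 6.483729839324951) [0.52015746 0.29195195]
```

View pics/top1.png

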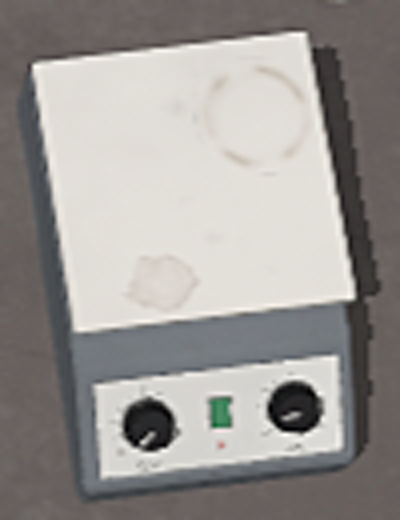

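View pics/b1.png

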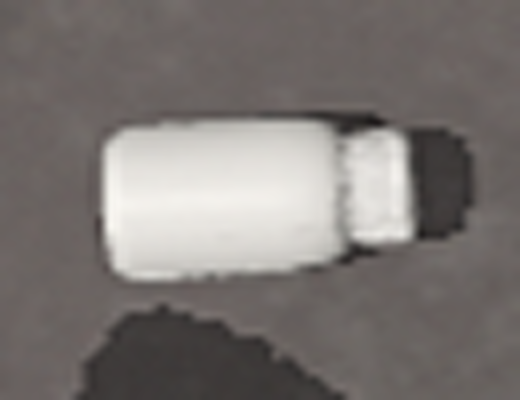

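The top crop shows both knobs, with the heat pointer at lower left and the stir pointer to the left. The bottle crop has its cap to the right, tilted slightly up in the picture. Everything agrees with the given sizes: plate 170 x 172 mm, yaw 9°.

```bash
cat >> h.py <<'E'
yaw=np.radians(9.0);XS=np.array([np.cos(yaw),np.sin(yaw),0]);YS=np.array([-np.sin(yaw),np.cos(yaw),0]);Z=np.array([0,0,1.])
N=-.442*XS+.897*Z;N/=np.linalg.norm(N)
KG=np.array([.4837,-.1835,.081]);PC=np.array([.6165,-.117,.108])
def Rknob(deg):
    "tool z into panel; closing line deg anticlockwise from uphill direction"
    up=np.cross(YS,N);up*=np.sign(up@XS);lf=np.cross(N,up);a=np.radians(deg)
    y=np.cos(a)*up+np.sin(a)*lf;z=-N;return np.stack([np.cross(y,z),y,z],1)
E
python3 - <<'E'
from h import *
o1,d1=ray("top",413.2,256.5);o2,d2=ray("scene",408.1,277.2)
d1/=np.linalg.norm(d1);d2/=np.linalg.norm(d2)
s=np.linalg.lstsq(np.stack([d1,-d2],1),o2-o1,rcond=None)[0];print("tri",o1+s[0]*d1,o2+s[1]*d2)
for c in("top","scene"):print(c,proj(c,KG))
print("ring",atz("top",268,158,.3))
o=nets.outline_of("top","bottle_center")[0];ys,xs=np.nonzero(o["pixels"])
W=np.array([atz("top",x,y,.025)[:2] for x,y in zip(xs,ys)]);e,v=np.linalg.eigh(np.cov(W.T));a=v[:,1]*-np.sign(v[1,1])
q=(W-W.mean(0))@a;print("axis",a,"angle from -y",np.degrees(np.arctan2(a[0],-a[1])),"mid",W.mean(0)+a*(q.min()+q.max())/2,np.ptp(q))
print(rows(KG+N*.09,Rknob(-20)))
E
```

```text
tri [ 0.48413482 -0.18552249  0.07377721] [ 0.48412704 -0.18550857  0.07377245]
top [413.11959605 256.21480324]
scene [407.38742455 274.01723236]
ring [0.64538108 0.17196537 0.3       ]
axis [ 0.12799633 -0.99177464] angle from -y 7.353823367388902 mid [0.51840852 0.29016429] 0.09596872166678552
(array([-0.6029, -0.7436,  0.0388]), array([-0.3128, -0.0966,  0.8486]))
```

```bash
python3 -m inch '[{"dx":-0.60,"dy":-0.74,"dz":0.04,"rx":-0.31,"ry":-0.1,"rz":0.85},{"dx":-0.60,"dy":-0.74,"dz":0.04,"rx":-0.31,"ry":-0.1,"rz":0.85},{"dx":-0.60,"dy":-0.74,"dz":0.04,"rx":-0.31,"ry":-0.1,"rz":0.85},{"dx":-0.60,"dy":-0.74,"dz":0.04,"rx":-0.31,"ry":-0.1,"rz":0.85},{"dx":-0.60,"dy":-0.74,"dz":0.04,"rx":-0.31,"ry":-0.1,"rz":0.85}]' 0.3
python3 -c "
from h import *
print(rows(KG+N*.09,Rknob(-20)),state()['joint_pos'])"
```

```text
time: 1.75
tool_pos: [0.3342, 0.3127, 0.1823]
tool_rot: [0.069, 0.549, 0.825, 0.113]
contact_force: [0.7, 0.1, 0.3]
gripper_width: 0.649
grasp_force: 0.0
(array([-0.6327, -0.1168, -0.0123]), array([-0.1393, -0.0407,  0.3791])) [ 0.62342901 -0.58838864  2.17208184 -0.0504273   1.29714681  0.23504924]
```

```bash
python3 -m inch '[{"dx":-0.63,"dy":-0.117,"dz":-0.012,"rx":-0.14,"ry":-0.04,"rz":0.38},{"dx":-0.63,"dy":-0.117,"dz":-0.012,"rx":-0.14,"ry":-0.04,"rz":0.38},{"dx":-0.63,"dy":-0.117,"dz":-0.012,"rx":-0.14,"ry":-0.04,"rz":0.38},{"dx":-0.63,"dy":-0.117,"dz":-0.012,"rx":-0.14,"ry":-0.04,"rz":0.38},{"dx":-0.63,"dy":-0.117,"dz":-0.012,"rx":-0.14,"ry":-0.04,"rz":0.38}]'
python3 -c "
from h import *
print(rows(KG+N*.09,Rknob(-20)),state()['joint_pos'])"
```

```text
time: 2.25
tool_pos: [0.3976, 0.0748, 0.1688]
tool_rot: [0.112, 0.751, 0.622, 0.192]
contact_force: [0.5, 0.5, -0.5]
gripper_width: 0.649
grasp_force: 0.0
(array([-0.3154,  0.1154,  0.0095]), array([-0.0067,  0.0001,  0.0019])) [-0.08481083 -1.00953687  2.44013649  0.11210299  1.27659244  0.09467705]
```

```bash
python3 -m inch '[{"dx":-0.315,"dy":0.115,"dz":0.01,"rx":-0.007},{"dx":-0.315,"dy":0.115,"dz":0.01,"rx":-0.007},{"dx":-0.315,"dy":0.115,"dz":0.01,"rx":-0.007},{"dx":-0.315,"dy":0.115,"dz":0.01,"rx":-0.007},{"dx":-0.315,"dy":0.115,"dz":0.01,"rx":-0.007}]'
python3 - <<'E'
from h import *
print(rows(KG+N*.09,Rknob(-20)),state()['joint_pos'])
print(rows(KG+N*.02,Rknob(-20)))
for c,b in(("top",(360,190,440,290)),("scene",(340,170,440,300))):
    i=grab(c);x0,y0,x1,y1=b;i=cv2.resize(i[y0:y1,x0:x1,::-1],(400,int(400*(y1-y0)/(x1-x0))),interpolation=2)
    globals()[c]=cv2.resize(i,(400,520))
cv2.imwrite("pics/k2.png",np.hstack([top,scene]))
E
```

```text
(array([-0.3154,  0.1154,  0.0095]), array([-0.0067,  0.0001,  0.0019])) [-0.08481083 -1.00953687  2.44013649  0.11210299  1.27659244  0.09467705]
(array([-0.3153,  0.1163,  0.097 ]), array([-0.0067,  0.0001,  0.0019]))validation failed for argument at $[0]...
```

View pics/k2.png

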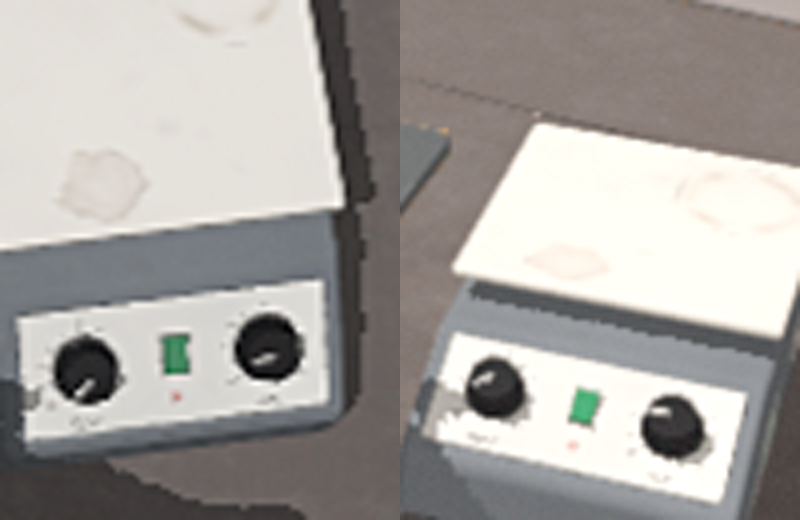

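The picture shows the stir knob at about (413,257) in the full top frame, with its pointer to the left. The gripper is not over it yet, because the move was refused (all six keys are needed).

```bash
python3 -m inch '[{"dx":-0.315,"dy":0.115,"dz":0.01,"rx":-0.007,"ry":0,"rz":0.002},{"dx":-0.315,"dy":0.115,"dz":0.01,"rx":-0.007,"ry":0,"rz":0.002},{"dx":-0.315,"dy":0.115,"dz":0.01,"rx":-0.007,"ry":0,"rz":0.002},{"dx":-0.315,"dy":0.115,"dz":0.01,"rx":-0.007,"ry":0,"rz":0.002},{"dx":-0.315,"dy":0.115,"dz":0.01,"rx":-0.007,"ry":0,"rz":0.002}]'
python3 -m inch '[{"dx":-0.068,"dy":0.025,"dz":0.002,"rx":0,"ry":0,"rz":0},{"dx":-0.068,"dy":0.025,"dz":0.002,"rx":0,"ry":0,"rz":0}]'
python3 - <<'E'
from h import *
print(rows(KG+N*.09,Rknob(-20)),state()['joint_pos'])
print(rows(KG+N*.015,Rknob(-20)))
E
```

```text
time: 2.85
tool_pos: [0.4424, -0.1715, 0.1664]
tool_rot: [0.118, 0.751, 0.619, 0.197]
contact_force: [0.0, -0.2, 1.0]
gripper_width: 0.649
grasp_force: 0.0
time: 3.05
tool_pos: [0.4522, -0.2304, 0.1637]
tool_rot: [0.116, 0.752, 0.618, 0.196]
contact_force: [-0.3, 0.3, -0.3]
gripper_width: 0.653
grasp_force: 0.0
(array([ 0.0476, -0.0203,  0.0014]), array([ 0.0022,  0.0009, -0.0023])) [-0.86405567 -0.48897375  2.17608466  0.41273506  1.22752497 -0.76400041]
(array([ 0.0478, -0.0206,  0.0951]), array([ 0.0022,  0.0009, -0.0023]))
```

```bash
python3 -m inch '[{"dx":0.048,"dy":-0.0205,"dz":0.001,"rx":0.002,"ry":0.001,"rz":-0.002},{"dx":0.048,"dy":-0.0205,"dz":0.06,"rx":0.002,"ry":0.001,"rz":-0.002},{"dx":0.048,"dy":-0.0205,"dz":0.085,"rx":0.002,"ry":0.001,"rz":-0.002},{"dx":0.048,"dy":-0.0205,"dz":0.095,"rx":0.002,"ry":0.001,"rz":-0.002},{"dx":0.048,"dy":-0.0205,"dz":0.095,"rx":0.002,"ry":0.001,"rz":-0.002}]' 0.2
python3 - <<'E'
from h import *
print(rows(KG+N*.015,Rknob(-20)),rows(KG-N*.004,Rknob(-20)),state()['joint_pos'])
for c,b in(("top",(360,190,440,290)),("scene",(350,210,450,310))):
    i=grab(c);x0,y0,x1,y1=b;i=cv2.resize(i[y0:y1,x0:x1,::-1],(400,520),interpolation=2)
    globals()[c]=i
cv2.imwrite("pics/k3.png",np.hstack([top,scene]))
E
```

```text
time: 3.55
tool_pos: [0.4768, -0.179, 0.0943]
tool_rot: [0.114, 0.75, 0.622, 0.196]
contact_force: [-0.0, 0.9, 0.4]
gripper_width: 0.598
grasp_force: 0.0
(array([-0.0066,  0.0019, -0.0005]), array([-0.0003, -0.0023,  0.0032])) (array([-0.0067,  0.0019,  0.0233]), array([-0.0003, -0.0023,  0.0032])) [-0.72855813 -0.43567889  2.25911907  0.40749409  1.05545581 -0.69804694]
```

View pics/k3.png

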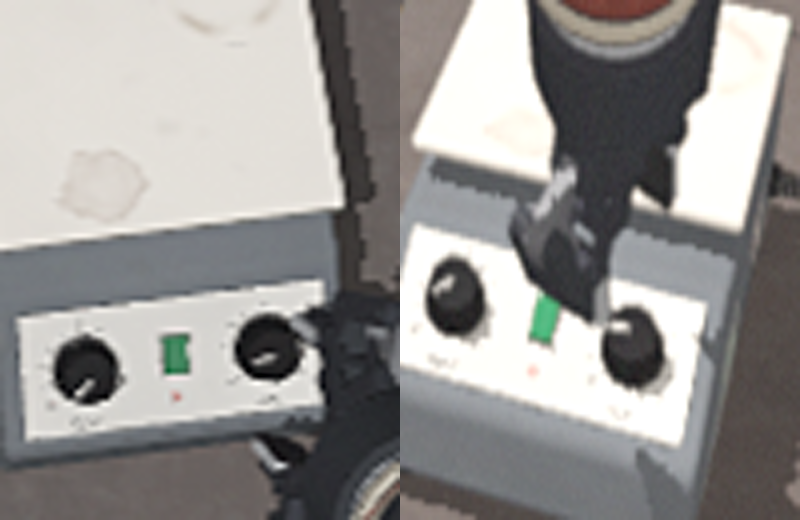

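Run:
```python
from h import *
s=state();R=q2R(s["tool_rot"]);T=np.array(s["tool_pos"])
print(T,R.round(3))
for c in("top","scene"):
    for k in(1,-1):print(c,k,proj(c,T+k*.0255*R[:,1]).round(1),proj(c,T+k*.0255*R[:,1]-.019*R[:,2]).round(1))
```

```text
[ 0.47739448 -0.18057797  0.09620222] [[ 0.151  0.886  0.439]
 [ 0.977 -0.201  0.07 ]
 [ 0.15   0.418 -0.896]]
top 1 [416.6 247.9] [419.2 250.3]
top -1 [410.5 267.7] [412.9 270.3]
scene 1 [412.7 259.4] [412.7 254.4]
scene -1 [398.2 278.5] [398.  273.7]
```

```bash
python3 -m inch '[{"dx":-0.004,"dy":0.0014,"dz":0.012,"rx":0,"ry":0,"rz":0},{"dx":-0.004,"dy":0.0014,"dz":0.021,"rx":0,"ry":0,"rz":0},{"dx":-0.004,"dy":0.0014,"dz":0.021,"rx":0,"ry":0,"rz":0}]'
python3 -m inch '[{"dx":0,"dy":0,"dz":0,"rx":0,"ry":0,"rz":0},{"dx":0,"dy":0,"dz":0,"rx":0,"ry":0,"rz":0},{"dx":0,"dy":0,"dz":0,"rx":0,"ry":0,"rz":0},{"dx":0,"dy":0,"dz":0,"rx":0,"ry":0,"rz":0}]' -1
python3 - <<'E'
from h import *
s=state();print(rows(KG-N*.004,Rknob(-20)),s['joint_pos'],s["ft_torque"],s["tool_pos"])
E
```

```text
time: 3.95
tool_pos: [0.4846, -0.1828, 0.0799]
tool_rot: [0.115, 0.75, 0.621, 0.196]
contact_force: [-1.4, 0.0, 0.2]
gripper_width: 0.604
grasp_force: 0.0
time: 4.35
tool_pos: [0.4849, -0.183, 0.0805]
tool_rot: [0.116, 0.75, 0.621, 0.196]
contact_force: [0.2, 0.5, -0.2]
gripper_width: 0.0
grasp_force: 0.0
(array([-0.0008, -0.0009,  0.0038]), array([ 0.0015, -0.0007,  0.0026])) [-0.7218027  -0.38926406  2.25183724  0.41509197  1.01345737 -0.70831571] [-0.05472056  0.26194923  0.02110694] [ 0.48485391 -0.18295373  0.08050166]
```

```bash
for i in 1; do python3 -m inch '[{"dx":0,"dy":0,"dz":0.003,"rx":0,"ry":0,"rz":0},{"dx":0,"dy":0,"dz":0.003,"rx":0,"ry":0,"rz":0}]'; python3 -m inch '[{"dx":0,"dy":0,"dz":0.003,"rx":0,"ry":0,"rz":0},{"dx":0,"dy":0,"dz":0.003,"rx":0,"ry":0,"rz":0}]';  python3 -m inch '[{"dx":0,"dy":0,"dz":0.003,"rx":0,"ry":0,"rz":0},{"dx":0,"dy":0,"dz":0.003,"rx":0,"ry":0,"rz":0}]'; done | grep -v rot
```

```text
time: 4.55
tool_pos: [0.4857, -0.1825, 0.0777]
contact_force: [0.1, 0.1, 0.1]
gripper_width: -0.001
grasp_force: 0.0
time: 4.75
tool_pos: [0.4867, -0.1823, 0.0754]
contact_force: [-0.2, 0.7, -0.8]
gripper_width: -0.001
grasp_force: 0.0
time: 4.95
tool_pos: [0.4878, -0.1821, 0.0733]
contact_force: [-0.2, -0.6, -0.2]
gripper_width: 0.001
grasp_force: 0.0
```

```bash
python3 -m inch '[{"dx":0,"dy":0,"dz":0.003,"rx":0,"ry":0,"rz":0},{"dx":0,"dy":0,"dz":0.003,"rx":0,"ry":0,"rz":0}]' | grep -E "pos|force"
python3 - <<'E'
from h import *
for c,b in(("top",(370,210,450,290)),("scene",(350,220,450,320))):
    i=grab(c);x0,y0,x1,y1=b;i=cv2.resize(i[y0:y1,x0:x1,::-1],(400,400),interpolation=2)
    globals()[c]=i
    print(c,proj(c,state()["tool_pos"]).round(1))
cv2.imwrite("pics/k4.png",np.hstack([top,scene]))
E
```

```text
tool_pos: [0.4889, -0.182, 0.0712]
contact_force: [-1.0, 0.6, 0.3]
grasp_force: 0.0
top [411.5 254.7]
scene [407.2 276.4]
```

View pics/k4.png

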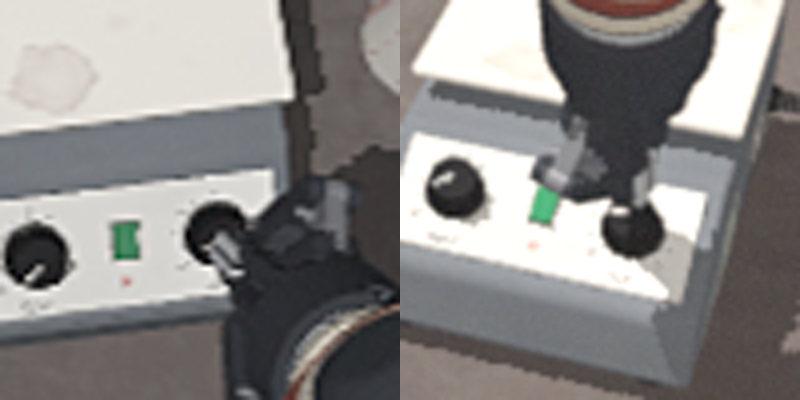

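Top view: the finger tip at about (412,257) overlaps the stirring knob. Scene view: the tip at (409,271) is still above the knob top, so I keep descending gently until contact.

```bash
python3 - <<'E'
from h import *
o1,d1=ray("top",412.2,257);o2,d2=ray("scene",409.5,271)
s=np.linalg.lstsq(np.stack([d1,-d2],1),o2-o1,rcond=None)[0];print("tip tri",o1+s[0]*d1,o2+s[1]*d2)
E
for i in 1; do python3 -m inch '[{"dx":0,"dy":0,"dz":0.0025,"rx":0,"ry":0,"rz":0},{"dx":0,"dy":0,"dz":0.0025,"rx":0,"ry":0,"rz":0}]';python3 -m inch '[{"dx":0,"dy":0,"dz":0.0025,"rx":0,"ry":0,"rz":0},{"dx":0,"dy":0,"dz":0.0025,"rx":0,"ry":0,"rz":0}]'; done | grep -E "pos|ct_force"
```

```text
tip tri [ 0.48083578 -0.17982997  0.08653253] [ 0.4846168  -0.1867287   0.08886274]
tool_pos: [0.4898, -0.1819, 0.0696]
contact_force: [0.7, 0.4, 0.2]
tool_pos: [0.4906, -0.1817, 0.0677]
contact_force: [-0.3, 0.0, 0.7]
```

```bash
for i in 1; do python3 -m inch '[{"dx":0,"dy":0,"dz":0.0025,"rx":0,"ry":0,"rz":0},{"dx":0,"dy":0,"dz":0.0025,"rx":0,"ry":0,"rz":0}]';python3 -m inch '[{"dx":0,"dy":0,"dz":0.0025,"rx":0,"ry":0,"rz":0},{"dx":0,"dy":0,"dz":0.0025,"rx":0,"ry":0,"rz":0}]'; done | grep -E "pos|ct_force"
python3 - <<'E'
from h import *
for c,b in(("top",(390,230,440,280)),("scene",(380,240,430,290))):
    i=grab(c);x0,y0,x1,y1=b;i=cv2.resize(i[y0:y1,x0:x1,::-1],(400,400),interpolation=2)
    for P in(state()["tool_pos"],KG): 
        p=(proj(c,P)-[x0,y0])*8; cv2.drawMarker(i,tuple(int(v) for v in p),(0,0,255) if P is not KG else (0,255,0),0,15,1)
    globals()[c]=i
cv2.imwrite("pics/k5.png",np.hstack([top,scene]))
E
```

```text
tool_pos: [0.4915, -0.1816, 0.0659]
contact_force: [0.6, 0.3, -1.0]
tool_pos: [0.4924, -0.1815, 0.0641]
contact_force: [-0.1, 0.2, 0.2]
```

View pics/k5.png

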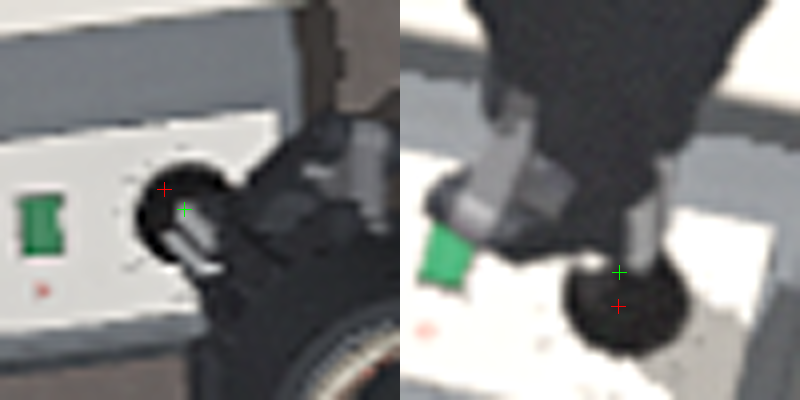

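Green marks the KG estimate and red the reported TCP. The visible tips, at (412.5,255.6) top and (410,273) scene, lie about 13 mm short of the reported TCP, so I keep feeling downward.

```bash
for i in 1; do python3 -m inch '[{"dx":0,"dy":0,"dz":0.0025,"rx":0,"ry":0,"rz":0},{"dx":0,"dy":0,"dz":0.0025,"rx":0,"ry":0,"rz":0}]';python3 -m inch '[{"dx":0,"dy":0,"dz":0.0025,"rx":0,"ry":0,"rz":0},{"dx":0,"dy":0,"dz":0.0025,"rx":0,"ry":0,"rz":0}]'; done | grep -E "pos|ct_force"
python3 - <<'E'
from h import *
s=state();print(s["gripper_width"],s["joint_efforts"],s["joint_pos"])
E
```

```text
tool_pos: [0.4933, -0.1813, 0.0624]
contact_force: [-0.1, 0.8, 0.4]
tool_pos: [0.4941, -0.1812, 0.0605]
contact_force: [-0.4, 0.8, 0.1]
-0.0005666232321592821 [-4.40393356e-03 -2.01167643e+01 -3.46715176e+01  1.01775482e+00
 -7.22387731e-01 -2.31236038e-03] [-0.70321659 -0.33410347  2.24804931  0.42374382  0.96033852 -0.71368834]
```

```bash
for i in 1; do python3 -m inch '[{"dx":0,"dy":0,"dz":0.003,"rx":0,"ry":0,"rz":0},{"dx":0,"dy":0,"dz":0.003,"rx":0,"ry":0,"rz":0}]';python3 -m inch '[{"dx":0,"dy":0,"dz":0.003,"rx":0,"ry":0,"rz":0},{"dx":0,"dy":0,"dz":0.003,"rx":0,"ry":0,"rz":0}]'; done | grep -E "pos|ct_force"
python3 - <<'E'
from h import *
for c,b in(("top",(385,225,435,275)),("scene",(380,235,430,285))):
    i=grab(c);x0,y0,x1,y1=b;i=np.clip(i.astype(float)*3,0,255).astype(np.uint8)
    i=cv2.resize(i[y0:y1,x0:x1,::-1],(400,400),interpolation=2)
    p=(proj(c,state()["tool_pos"])-[x0,y0])*8; cv2.drawMarker(i,tuple(int(v) for v in p),(0,0,255),0,15,1)
    globals()[c]=i
cv2.imwrite("pics/k6.png",np.hstack([top,scene]))
E
```

```text
tool_pos: [0.4952, -0.181, 0.0583]
contact_force: [-1.0, 0.3, -0.4]
tool_pos: [0.4963, -0.1808, 0.0562]
contact_force: [0.1, 0.3, -0.8]
```

View pics/k6.png

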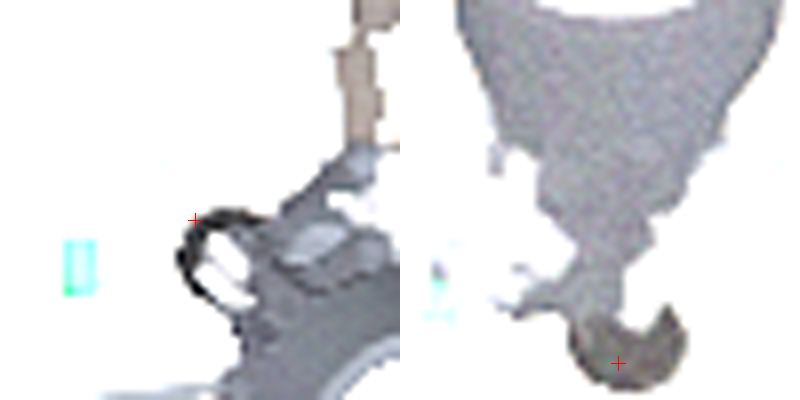

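Brightened view: the closed pale fingertips show over the black knob, top at about (411,256) and scene tip at about (409,275). They are just above the knob and well short of the red TCP mark.

```bash
python3 - <<'E'
from h import *
def tri(a,b):
    o1,d1=ray("top",*a);o2,d2=ray("scene",*b)
    s=np.linalg.lstsq(np.stack([d1,-d2],1),o2-o1,rcond=None)[0];p,q=o1+s[0]*d1,o2+s[1]*d2;return ((p+q)/2).round(4),(p-q).round(4)
print("tip",tri((411,256),(409,275.5)),"tool",state()["tool_pos"])
print("heat blob",tri((376.9,260.7),(363.8,267.4)))
E
python3 -m inch '[{"dx":0,"dy":0,"dz":0.003,"rx":0,"ry":0,"rz":0},{"dx":0,"dy":0,"dz":0.003,"rx":0,"ry":0,"rz":0}]' | grep -E "pos|ct_force"
python3 -m inch '[{"dx":0,"dy":0,"dz":0.003,"rx":0,"ry":0,"rz":0},{"dx":0,"dy":0,"dz":0.003,"rx":0,"ry":0,"rz":0}]' | grep -E "pos|ct_force"
```

```text
tip (array([ 0.4867, -0.183 ,  0.0745]), array([-0.003 ,  0.0055, -0.0018])) tool [ 0.49630252 -0.18091227  0.05639035]
heat blob (array([ 0.4704, -0.0966,  0.0738]), array([ 0.0002, -0.0003,  0.0001]))
tool_pos: [0.4973, -0.1811, 0.0556]
contact_force: [-10.2, 1.1, 10.7]
tool_pos: [0.4976, -0.1811, 0.0553]
contact_force: [-31.8, 4.6, 31.3]
```

Contact with the knob top came at TCP z ≈ 0.056, so the real tips sit about 20 mm short of the reported TCP. I back off, open, centre on the triangulated knob and go 12 mm deeper.

```bash
cat >> h.py <<'E'
KG=np.array([.484,-.185,.0738])   # point on knob axis; tool contact with knob top at KG-N*.020
E
python3 -m inch '[{"dx":0,"dy":0,"dz":-0.03,"rx":0,"ry":0,"rz":0},{"dx":0,"dy":0,"dz":-0.03,"rx":0,"ry":0,"rz":0},{"dx":0,"dy":0,"dz":-0.03,"rx":0,"ry":0,"rz":0}]' 0.2 | grep -E "pos|force|wid"
python3 -c "
from h import *
print(rows(KG+N*.004,Rknob(-20)),rows(KG-N*.032,Rknob(-20)))"
```

```text
tool_pos: [0.4882, -0.1827, 0.0742]
contact_force: [0.3, -0.2, 0.2]
gripper_width: 0.508
grasp_force: 0.0
(array([-0.0037, -0.0042, -0.0071]), array([ 0.002 , -0.0004,  0.0026])) (array([-0.0037, -0.0044,  0.0379]), array([ 0.002 , -0.0004,  0.0026]))
```

```bash
python3 -m inch '[{"dx":-0.0037,"dy":-0.0043,"dz":0,"rx":0,"ry":0,"rz":0},{"dx":-0.0037,"dy":-0.0043,"dz":0.012,"rx":0,"ry":0,"rz":0},{"dx":-0.0037,"dy":-0.0043,"dz":0.02,"rx":0,"ry":0,"rz":0},{"dx":-0.0037,"dy":-0.0043,"dz":0.028,"rx":0,"ry":0,"rz":0},{"dx":-0.0037,"dy":-0.0043,"dz":0.028,"rx":0,"ry":0,"rz":0}]'  | grep -E "pos|force|wid"
python3 -m inch '[{"dx":0,"dy":0,"dz":0.005,"rx":0,"ry":0,"rz":0},{"dx":0,"dy":0,"dz":0.01,"rx":0,"ry":0,"rz":0},{"dx":0,"dy":0,"dz":0.01,"rx":0,"ry":0,"rz":0}]'  | grep -E "pos|force|wid"
python3 -m inch '[{"dx":0,"dy":0,"dz":0,"rx":0,"ry":0,"rz":0},{"dx":0,"dy":0,"dz":0,"rx":0,"ry":0,"rz":0},{"dx":0,"dy":0,"dz":0,"rx":0,"ry":0,"rz":0},{"dx":0,"dy":0,"dz":0,"rx":0,"ry":0,"rz":0}]' -1 | grep -E "pos|force|wid"
python3 -c "
from h import *
s=state();print(s['joint_pos'],s['ft_torque'])"
```

```text
tool_pos: [0.4937, -0.182, 0.0498]
contact_force: [0.0, -0.4, -1.2]
gripper_width: 0.597
grasp_force: 0.0
tool_pos: [0.4976, -0.1821, 0.044]
contact_force: [-0.9, 0.3, 0.9]
gripper_width: 0.602
grasp_force: 0.0
tool_pos: [0.4976, -0.1824, 0.045]
contact_force: [-5.8, 0.4, 4.7]
gripper_width: 0.291
grasp_force: 57.9
[-0.69994721 -0.29626159  2.24844391  0.43437391  0.9240563  -0.73044437] [0.139423   0.69345795 0.09224959]
```

```bash
python3 -m inch '[{"dx":0,"dy":0,"dz":0,"rx":0,"ry":0,"rz":-0.1},{"dx":0,"dy":0,"dz":0,"rx":0,"ry":0,"rz":-0.2},{"dx":0,"dy":0,"dz":0,"rx":0,"ry":0,"rz":-0.3},{"dx":0,"dy":0,"dz":0,"rx":0,"ry":0,"rz":-0.4},{"dx":0,"dy":0,"dz":0,"rx":0,"ry":0,"rz":-0.5}]'
python3 -c "
from h import *
s=state();print(s['joint_pos'],s['ft_torque'],q2R(s['tool_rot']).T@s['ft_torque'],q2R(s['tool_rot']).T@s['contact_force'])"
```

```text
time: 9.45
tool_pos: [0.4976, -0.1825, 0.045]
tool_rot: [0.18, 0.468, 0.854, 0.14]
contact_force: [-4.9, 1.6, 5.4]
gripper_width: 0.288
grasp_force: 57.9
[-0.70001272 -0.29628621  2.24842553  0.43444441  0.92399205 -1.48644515] [0.17084897 0.67630939 0.06459781] [0.47802311 0.50804077 0.06438262] [ 2.8194041  -0.62970045 -6.90511879]
```

```bash
python3 -m inch '[{"dx":0,"dy":0,"dz":0,"rx":0,"ry":0,"rz":-0.06},{"dx":0,"dy":0,"dz":0,"rx":0,"ry":0,"rz":-0.12},{"dx":0,"dy":0,"dz":0,"rx":0,"ry":0,"rz":-0.12}]'
python3 -c "
from h import *
s=state();print(s['joint_pos'],s['ft_torque'],q2R(s['tool_rot']).T@s['ft_torque'],q2R(s['tool_rot']).T@s['contact_force'])"
```

```text
time: 9.75
tool_pos: [0.4976, -0.1825, 0.045]
tool_rot: [0.192, 0.391, 0.892, 0.123]
contact_force: [-5.7, 1.7, 5.5]
gripper_width: 0.287
grasp_force: 57.8
[-0.69997596 -0.29626547  2.24842533  0.43437489  0.92395488 -1.66191061] [0.14842302 0.68065445 0.08358514] [0.39445501 0.57903507 0.0378151 ] [ 3.41811225 -0.57195777 -7.31540795]
```

```bash
T='from h import *
s=state();print(s["joint_pos"][5],q2R(s["tool_rot"]).T@s["ft_torque"],s["gripper_width"])'
python3 -m inch '[{"dx":0,"dy":0,"dz":0,"rx":0,"ry":0,"rz":-0.05},{"dx":0,"dy":0,"dz":0,"rx":0,"ry":0,"rz":-0.1},{"dx":0,"dy":0,"dz":0,"rx":0,"ry":0,"rz":-0.1}]' >/dev/null; python3 -c "$T"
python3 -m inch '[{"dx":0,"dy":0,"dz":0,"rx":0,"ry":0,"rz":-0.05},{"dx":0,"dy":0,"dz":0,"rx":0,"ry":0,"rz":-0.1},{"dx":0,"dy":0,"dz":0,"rx":0,"ry":0,"rz":-0.1}]' >/dev/null; python3 -c "$T"
```

```text
-1.811340888796498 [ 0.56734434  0.02391202 -0.00963226] 0.28759324598200187
-1.9604352147368305 [0.25627249 0.41449694 0.22327327] 0.2894810639829421
```

```bash
T='from h import *
s=state();print(s["time"],s["joint_pos"][5],q2R(s["tool_rot"]).T@s["ft_torque"],s["gripper_width"])'
python3 -c "$T"; python3 -m inch '[{"dx":0,"dy":0,"dz":0,"rx":0,"ry":0,"rz":-0.05},{"dx":0,"dy":0,"dz":0,"rx":0,"ry":0,"rz":-0.05}]' >/dev/null; python3 -c "$T"
python3 -m inch '[{"dx":0,"dy":0,"dz":0,"rx":0,"ry":0,"rz":-0.05},{"dx":0,"dy":0,"dz":0,"rx":0,"ry":0,"rz":-0.05}]' >/dev/null; python3 -c "$T"
```

```text
10.35 -1.9604352147368305 [0.25627249 0.41449694 0.22327327] 0.2894810639829421
10.55 -2.0360228809793175 [ 0.01891432  1.14624649 -0.00378454] 0.27906286800599556
10.75 -2.110993291376635 [ 0.17397176  0.97901985 -0.04004603] 0.2793346682064127
```

```bash
python3 -m inch '[{"dx":0,"dy":0,"dz":0,"rx":0,"ry":0,"rz":-0.09},{"dx":0,"dy":0,"dz":0,"rx":0,"ry":0,"rz":-0.18},{"dx":0,"dy":0,"dz":0,"rx":0,"ry":0,"rz":-0.27},{"dx":0,"dy":0,"dz":0,"rx":0,"ry":0,"rz":-0.36},{"dx":0,"dy":0,"dz":0,"rx":0,"ry":0,"rz":-0.36}]' | grep -E "force|wid|pos"
python3 -m inch '[{"dx":0,"dy":0,"dz":0,"rx":0,"ry":0,"rz":0},{"dx":0,"dy":0,"dz":0,"rx":0,"ry":0,"rz":0},{"dx":0,"dy":0,"dz":-0.03,"rx":0,"ry":0,"rz":0},{"dx":0,"dy":0,"dz":-0.09,"rx":0,"ry":0,"rz":0},{"dx":0,"dy":0,"dz":-0.15,"rx":0,"ry":0,"rz":0}]' 0.0 | grep -E "force|wid|pos"
python3 - <<'E'
from h import *
for c,b in(("top",(365,240,425,280)),("scene",(350,250,430,303))):
    i=grab(c);x0,y0,x1,y1=b;i=cv2.resize(i[y0:y1,x0:x1,::-1],(400,266),interpolation=2)
    globals()[c]=i
cv2.imwrite("pics/k7.png",np.hstack([top,scene]))
E
```

```text
tool_pos: [0.5007, -0.1822, 0.0491]
contact_force: [-4.7, 7.5, 17.5]
gripper_width: 0.273
grasp_force: 58.3
tool_pos: [0.4436, -0.1898, 0.1513]
contact_force: [0.8, -0.8, 0.9]
gripper_width: 0.502
grasp_force: 0.0
```

View pics/k7.png

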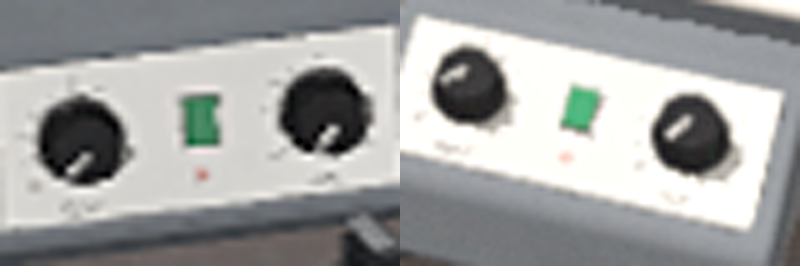

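The picture shows both pointers now at the lower left: heat at about (376,264) and stir at about (414,261) in the top frame. I check the angle numerically by rectifying the knob faces before and after.

```bash
cat > kn.py <<'E'
from h import *
UP=np.cross(YS,N);UP*=np.sign(UP@XS);LF=np.cross(N,UP)
def face(im,cam,C,h=.005,n=33,half=.016):
    a=np.linspace(half,-half,n);mx=np.zeros((n,n),np.float32);my=mx.copy()
    for r,u in enumerate(a):
        for c,l in enumerate(a):mx[r,c],my[r,c]=proj(cam,C+N*h+UP*u+LF*l)
    return cv2.remap(im.max(2),mx,my,cv2.INTER_CUBIC)
def an(f):
    n=f.shape[0];yy,xx=np.mgrid[:n,:n]-(n-1)/2
    w=np.where((xx**2+yy**2<(n*.36)**2),np.clip(f.astype(float)-70,0,None),0)
    if w.sum()<1:return None
    m=np.array([(w*xx).sum(),(w*-yy).sum()])/w.sum();d=np.stack([xx-m[0],-yy-m[1]]);C=(w*d[:,None]*d[None]).sum((2,3))/w.sum()
    e,v=np.linalg.eigh(C);return dict(cen=(m*32/(n-1)).round(1).tolist(),ori=round(float(np.degrees(np.arctan2(*v[::-1,1]))%180)),ev=e.round(1).tolist(),max=int(f[yy.astype(int)**2+xx.astype(int)**2<100].max()))
if __name__=="__main__":
    for cam in("top","scene"):
        for t,im in(("old",cv2.imread(f"pics/{cam}0.png")),("new",grab(cam))):
            for n,C in(("stir",KG),("heat",KG+.09*YS)):
                f=face(im,cam,C);print(cam,t,n,an(f))
                if cam=="top":
                    for r in f[::2,::2]:print("".join(" .:-=+*#%@"[min(9,int(x)//26)] for x in r))
E
python3 kn.py
```

```text
top old stir {'cen': [-3.2, -3.3], 'ori': 12, 'ev': [1.2, 8.5], 'max': 175}
#%*-:.. ..:-+#%%%
#+-        ..+%%%
#-.    ..    :#%%
+:  ........  =@@
-. .......... :#%
...............-*
  .............:=
  .....  ......-+
. .. .::.......-=
.  .:-=**=:....:=
-  :+*++=-.....:=
*: .:--::..... -#
%+   ........ .=@
##+.    ....  -*%
#%%+:.      :-*##
%%%@@%*+=::-*%@%%
%%%%%@@%%*#@@%%%%
top old heat {'cen': [-2.5, -6.8], 'ori': 38, 'ev': [1.2, 8.8], 'max': 213}
%#+--::....-+%%%%
#*-....    .:+%%%
*=.  ....    :*%%
+:  ........  -#%
=. .......... .+%
-  ........... -#
: ............ :*
- .............:*
- ...... ......:*
-..... .::.....:+
=. .. .-*=.....-=
#-  ..=*+-.....==
%*: .*#+:.....:=*
%%+::=+:   . .-#%
%%%#+=:      -#%%
#%%@%*=:.:-++#%%%
%%%%%%%%###%@@%%%Traceback (most recent call last):
  File "kn.py", line 18, in <module>
    f=face(im,cam,C);print(cam,t,n,an(f))
  File "kn.py", line 6, in face
    for c,l in enumerate(a):mx[r,c],my[r,c]=proj(cam,C+N*h+UP*u+LF*l)
                                            ~~~~^^^^^^^^^^^^^^^^^^^^^
  File "h.py", line 11, in proj
    c=optics.camera_info(cam);p=np.array(c["R"])@np.array(X)+np.array(c["t"])
ValueError: time passes only in moves, steps and waits
```

```bash
sed -i '3i _ci={}\ndef _info(c):\n    if c not in _ci:_ci[c]=optics.camera_info(c)\n    return _ci[c]' h.py; sed -i 's/c=optics.camera_info(cam)/c=_info(cam)/' h.py; sed -i 's/(("old",cv2.imread(f"pics\/{cam}0.png")),("new",grab(cam)))/(("new",grab(cam)),("old",cv2.imread(f"pics\/{cam}0.png")))/; s/if cam=="top":/if t=="new" or cam=="scene":/' kn.py
python3 kn.py
```

```text
top new stir {'cen': [0.1, -7.1], 'ori': 47, 'ev': [1.4, 6.5], 'max': 212}
##+-:...:::-+%%%%
#+-.   .....:+%%%
*-.....      -%%%
+. .........  +@@
-. .......... :#%
-. .......... .-*
:  ............:=
. .............-+
...............:=
.  ............:=
=. .... =*-....:=
#=.....=##= .. -#
%+   .:##=. . .=@
##+. .=++:    -*%
#%%+::+-.   .-*##
%%%@@%#*=::-+%@%%
%%%%%%%%#*#@@%%%%
top new heat {'cen': [-2.5, -6.8], 'ori': 38, 'ev': [1.2, 8.7], 'max': 212}
%#+--::....-+%%%%
#*-....    .:+%%%
*=.   ...    :*%%
+:  ........  -#%
=. .......... .+%
-  ........... -#
: ............ :*
- .............:*
- ...... ......:*
-..... .::.....:+
=. .. .-*=.....-=
#-  ..=*+-.....==
%*: .*#+:.....:=*
%%+::=+:   . .-#%
%%%#+=:      -#%%
#%%@%*=:.:-++#%%%
%%%%%%%%###%@@%%%
top old stir {'cen': [-3.2, -3.3], 'ori': 12, 'ev': [1.2, 8.5], 'max': 175}
top old heat {'cen': [-2.5, -6.8], 'ori': 38, 'ev': [1.2, 8.8], 'max': 213}
scene new stir {'cen': [-5.3, 1.0], 'ori': 59, 'ev': [2.0, 13.2], 'max': 237}
@@@@#*+==+#@@@@@@
@@@#=:::::-*@@@@@
@@#=:..:::.-*@@@@
@@=:::::::::-*@@@
@%-.::--::::.-*@@
@#-..-**-::::.-#@
[... 648 characters left out ...]
'max': 225}
@@@%*+=--=*%@@@@@
@@%*-....::+%@@@@
@%+-.......:+%@@@
@%=.:::::...:*%@@
@#=+*#+:.:::.:+%@
@#*%%#+-.:::..-*@
%*=++=-:.:::...+@
#-:::.:::::::..-%
#:.....::::::. :*
#:..:::::::... .=
%: .:::::::.....-
@- ...:........:=
@+.............:+
@#-. ..........-+
@@*: .........:+*
@@%+:. ..  ..-+**
@@@%*-::....-+***
scene old heat {'cen': [-6.7, 3.1], 'ori': 47, 'ev': [2.0, 9.3], 'max': 195}
@@@%*====+#@@%@@@
@@%+-::..:=*#%@@@
@%*-......:-=#@@@
@*-.....::..:+%@@
@*:.:-=:.::..-*%@
@+..-**-..::..:*@
%+.-*#*-:::::..=%
%=:+**=:.::::..-#
%==*+-:..:::...:+
#=:=-...:::.....-
%=.::.::::......-
@=..............-
@*: ...........:=
@#=. ..........-+
@@*:. ........:=+
@@@*-. ..   ..-+*
@@@@#=:. ...:-+**
```

Run:
```python
from kn import *
new={c:grab(c) for c in("top","scene")};old={c:cv2.imread(f"pics/{c}0.png") for c in new}
for h in(.010,.014,.018,.022):
    for t,I in(("old",old),("new",new)):
        print(h,t,[(n,c,a["cen"],a["ori"]) for n,C in(("stir",KG),("heat",KG+.09*YS)) for c in I for a in[an(face(I[c],c,C,h,41,.02))]])
```

```text
0.01 old [('stir', 'top', [-0.2, -5.9], 177), ('stir', 'scene', [-2.4, 4.9], 16), ('heat', 'top', [-0.3, -6.6], 12), ('heat', 'scene', [-2.8, 3.7], 28)]
0.01 new [('stir', 'top', [0.2, -6.8], 25), ('stir', 'scene', [-1.7, 2.9], 31), ('heat', 'top', [-0.3, -6.6], 12), ('heat', 'scene', [-2.8, 3.6], 29)]
0.014 old [('stir', 'top', [1.7, -6.1], 11), ('stir', 'scene', [-1.8, 5.4], 18), ('heat', 'top', [1.0, -6.8], 12), ('heat', 'scene', [-2.7, 4.5], 30)]
0.014 new [('stir', 'top', [1.7, -6.5], 20), ('stir', 'scene', [-1.5, 4.0], 31), ('heat', 'top', [0.9, -6.8], 12), ('heat', 'scene', [-2.6, 4.3], 30)]
0.018 old [('stir', 'top', [2.2, -5.7], 18), ('stir', 'scene', [-1.6, 5.3], 18), ('heat', 'top', [1.4, -6.3], 15), ('heat', 'scene', [-2.5, 4.6], 30)]
0.018 new [('stir', 'top', [2.2, -5.9], 22), ('stir', 'scene', [-1.4, 4.1], 30), ('heat', 'top', [1.4, -6.3], 15), ('heat', 'scene', [-2.4, 4.3], 31)]
0.022 old [('stir', 'top', [2.3, -5.1], 21), ('stir', 'scene', [-1.4, 4.8], 18), ('heat', 'top', [1.6, -5.7], 16), ('heat', 'scene', [-2.2, 4.2], 30)]
0.022 new [('stir', 'top', [2.3, -5.2], 24), ('stir', 'scene', [-1.2, 3.8], 28), ('heat', 'top', [1.6, -5.7], 16), ('heat', 'scene', [-2.1, 3.9], 32)]
```

Run:
```python
from kn import *
def P(C,cen):return C+N*.005-LF*cen[0]/1e3+UP*cen[1]/1e3
def tri(X1,X2):
    o1=ray("top",280,210)[0];o2=ray("scene",280,210)[0];d1=X1-o1;d2=X2-o2
    s=np.linalg.lstsq(np.stack([d1,-d2],1),o2-o1,rcond=None)[0];p,q=o1+s[0]*d1,o2+s[1]*d2;return (p+q)/2,np.linalg.norm(p-q)
H=KG+.09*YS
for n,C,a,b in(("old stir",KG,(-3.2,-3.3),(-7,6.1)),("new stir",KG,(.1,-7.1),(-5.3,1)),("heat",H,(-2.5,-6.8),(-6.6,3.1))):
    X,e=tri(P(C,a),P(C,b));D=X-C;print(n,X.round(4),"gap",round(e,4),"right/up/out mm",(1e3*np.array([-D@LF,D@UP,D@N])).round(1))
```

```text
old stir [ 0.4769 -0.1802  0.0876] gap 0.0006 right/up/out mm [-5.9  0.5 15.2]
new stir [ 0.4737 -0.1832  0.0853] gap 0.0014 right/up/out mm [-3.4 -3.8 14.7]
heat [ 0.46   -0.0932  0.0866] gap 0.0007 right/up/out mm [-4.5 -2.8 15.6]
```

```bash
cat >> h.py <<'E'
UP=np.cross(YS,N);UP*=np.sign(UP@XS);LF=np.cross(N,UP)
CT=KG+N*.0152-LF*.0012+UP*.0025   # knob top centre (measured)
E
python3 - <<'E'
from h import *
print(CT,proj("top",CT),proj("scene",CT),proj("top",CT-N*.017))
for k in(-20,-20+180):print(rows(CT+N*.03,Rknob(k)))
for p in((.4973,-.1811,.0556),(.4976,-.1825,.045)):
    D=p-CT;print("N,up,left",D@N,D@UP,D@LF)
print(state()["joint_pos"],state()["time"])
E
```

```text
[ 0.47976687 -0.18688542  0.0885396 ] [415.33982665 257.42704172] [408.67384721 272.42007326] [413.20270224 255.2930147 ]
(array([-0.0059, -0.0035,  0.0506]), array([ 0.0015, -0.0025,  1.2816]))
(array([-0.0059, -0.0035,  0.0506]), array([ 0.0023,  0.0014, -0.8127]))
N,up,left -0.03760158883334955 0.0017861332243733895 0.0029714061432859285
N,up,left -0.04714408348489292 -0.002829792559788724 0.0015417121269406871
[-0.80868947 -0.57124863  2.25148005  0.39987672  1.21887293 -2.63332357] 12.1
```

```bash
python3 -m inch '[{"dx":-0.006,"dy":-0.0035,"dz":0.04,"rx":0,"ry":0,"rz":0.1},{"dx":-0.006,"dy":-0.0035,"dz":0.04,"rx":0,"ry":0,"rz":0.2},{"dx":-0.006,"dy":-0.0035,"dz":0.04,"rx":0,"ry":0,"rz":0.3},{"dx":-0.006,"dy":-0.0035,"dz":0.04,"rx":0,"ry":0,"rz":0.4},{"dx":-0.006,"dy":-0.0035,"dz":0.04,"rx":0,"ry":0,"rz":0.5}]' 0.2 >/dev/null
python3 -m inch '[{"dx":0,"dy":0,"dz":0,"rx":0,"ry":0,"rz":0.1},{"dx":0,"dy":0,"dz":0,"rx":0,"ry":0,"rz":0.2},{"dx":0,"dy":0,"dz":0,"rx":0,"ry":0,"rz":0.3},{"dx":0,"dy":0,"dz":0,"rx":0,"ry":0,"rz":0.4},{"dx":0,"dy":0,"dz":0,"rx":0,"ry":0,"rz":0.5}]' >/dev/null
python3 -m inch '[{"dx":0,"dy":0,"dz":0,"rx":0,"ry":0,"rz":0.1},{"dx":0,"dy":0,"dz":0,"rx":0,"ry":0,"rz":0.2},{"dx":0,"dy":0,"dz":0,"rx":0,"ry":0,"rz":0.28},{"dx":0,"dy":0,"dz":0,"rx":0,"ry":0,"rz":0.28}]' >/dev/null
python3 -c "
from h import *
print(rows(CT-N*.01,Rknob(-20)),rows(CT-N*.049,Rknob(-20)),state()['joint_pos'],state()['gripper_width'])"
```

```text
(array([-0.0003, -0.0002,  0.0605]), array([-0.0012, -0.0024,  0.0021])) (array([-5.000e-04, -1.000e-04,  1.093e-01]), array([-0.0012, -0.0024,  0.0021])) [-0.77229629 -0.49101087  2.24562836  0.40350416  1.13676067 -0.70952734] 0.5988564923232071
```

```bash
python3 -m inch '[{"dx":-0.0004,"dy":0,"dz":0.04,"rx":0,"ry":0,"rz":0},{"dx":-0.0004,"dy":0,"dz":0.065,"rx":0,"ry":0,"rz":0},{"dx":-0.0004,"dy":0,"dz":0.08,"rx":0,"ry":0,"rz":0},{"dx":-0.0004,"dy":0,"dz":0.09,"rx":0,"ry":0,"rz":0},{"dx":-0.0004,"dy":0,"dz":0.098,"rx":0,"ry":0,"rz":0}]' | grep ct_f
python3 -m inch '[{"dx":0,"dy":0,"dz":0.006,"rx":0,"ry":0,"rz":0},{"dx":0,"dy":0,"dz":0.011,"rx":0,"ry":0,"rz":0},{"dx":0,"dy":0,"dz":0.011,"rx":0,"ry":0,"rz":0}]' | grep ct_f
python3 -m inch '[{"dx":0,"dy":0,"dz":0,"rx":0,"ry":0,"rz":0},{"dx":0,"dy":0,"dz":0,"rx":0,"ry":0,"rz":0},{"dx":0,"dy":0,"dz":0,"rx":0,"ry":0,"rz":0},{"dx":0,"dy":0,"dz":0,"rx":0,"ry":0,"rz":0}]' -1 | grep -E "pos|force|wid"
python3 -m inch '[{"dx":0,"dy":0,"dz":0,"rx":0,"ry":0,"rz":-0.08},{"dx":0,"dy":0,"dz":0,"rx":0,"ry":0,"rz":-0.16},{"dx":0,"dy":0,"dz":0,"rx":0,"ry":0,"rz":-0.16}]' | grep -E "force|wid"
cat > t.py <<'E'
from h import *
s=state();R=q2R(s["tool_rot"]);D=s["tool_pos"]-CT;print(s["time"],s["joint_pos"][5],(R.T@s["ft_torque"]).round(3),(R.T@s["contact_force"]).round(1),s["gripper_width"],"axis",D@N,D@UP,D@LF)
E
python3 t.py
```

```text
contact_force: [0.5, 0.8, 0.7]
contact_force: [0.8, 0.2, -0.5]
tool_pos: [0.4973, -0.1832, 0.0448]
contact_force: [-24.4, 1.4, 9.9]
gripper_width: 0.283
grasp_force: 58.3
contact_force: [-26.1, 10.5, 17.6]
gripper_width: 0.285
grasp_force: 60.7
15.0 -0.9683837357784906 [2.925 2.065 0.049] [ 13.3 -15.6 -26.2] 0.28476978421097837 axis -0.04704687877269206 -0.0027876991510100073 0.0031669319694268873
```

```bash
python3 -c "
from h import *
R=q2R(state()['tool_rot']);print(R.T@(-UP*.0028)/.8)"
```

```text
[-3.57397002e-04 -3.48158623e-03  2.87180972e-05]
```

```bash
python3 -m inch '[{"dx":-0.0004,"dy":-0.0035,"dz":0.0015,"rx":0,"ry":0,"rz":0},{"dx":-0.0004,"dy":-0.0035,"dz":0.0015,"rx":0,"ry":0,"rz":0}]' >/dev/null; python3 t.py
python3 -m inch '[{"dx":0,"dy":0,"dz":0,"rx":0,"ry":0,"rz":-0.07},{"dx":0,"dy":0,"dz":0,"rx":0,"ry":0,"rz":-0.14},{"dx":0,"dy":0,"dz":0,"rx":0,"ry":0,"rz":-0.14}]' >/dev/null; python3 t.py
python3 -m inch '[{"dx":0,"dy":0,"dz":0,"rx":0,"ry":0,"rz":-0.07},{"dx":0,"dy":0,"dz":0,"rx":0,"ry":0,"rz":-0.14},{"dx":0,"dy":0,"dz":0,"rx":0,"ry":0,"rz":-0.14}]' >/dev/null; python3 t.py
```

```text
15.2 -0.9728307354415112 [2.116 2.803 0.029] [ 17.6 -11.8 -29.1] 0.28457206521975115 axis -0.047087177081941094 -0.002742000158526797 0.0031013473580822595
15.5 -1.183683271863715 [1.928 1.738 0.266] [  9.8 -10.4 -24.5] 0.287873208646952 axis -0.046966185200281445 -0.0027249549851895124 0.0004411915056817304
15.8 -1.394605086443728 [ 1.531  0.087 -0.09 ] [ -0.9  -7.3 -11.5] 0.2791951422191406 axis -0.046482649026952566 -0.0011129735057606408 -0.0033885169587818853
```

```bash
python3 -m inch '[{"dx":0,"dy":0,"dz":0,"rx":0,"ry":0,"rz":0},{"dx":0,"dy":0,"dz":0,"rx":0,"ry":0,"rz":0},{"dx":0,"dy":0,"dz":-0.03,"rx":0,"ry":0,"rz":0},{"dx":0,"dy":0,"dz":-0.09,"rx":0,"ry":0,"rz":0},{"dx":0,"dy":0,"dz":-0.15,"rx":0,"ry":0,"rz":0}]' 0.2 | grep -E "force|wid|pos"
sed -i 's/if t=="new" or cam=="scene"/if t=="new" and n=="stir"/' kn.py; sed -i 's/h=.005,n=33/h=.0,n=33/' kn.py; sed -i 's/face(im,cam,C)/face(im,cam,C,.005)/' kn.py; python3 kn.py
```

```text
tool_pos: [0.4464, -0.1925, 0.1528]
contact_force: [1.2, -0.8, 0.3]
gripper_width: 0.601
grasp_force: 0.0
top new stir {'cen': [0.2, -6.9], 'ori': 47, 'ev': [1.5, 6.0], 'max': 212}
##+-:..::::-+%%%%
#+-.   .....:+%%%
*:. ...    . -%%%
+: .........  +@@
-. .......... :#%
:  .......... .-*
:  ............:=
:  ............-+
...............:=
.  .... ::.....:=
=. .... =*- ...:=
#=.....=##= .. -#
%+   .:##=. . .=@
##+. .-++:    -*%
#%%+:.::.   .-*##
%%%@@%*+=::-+%%%%
%%%%%@%%#*#@@%%%%
top new heat {'cen': [-2.5, -6.8], 'ori': 38, 'ev': [1.1, 8.7], 'max': 211}
top old stir {'cen': [-3.2, -3.3], 'ori': 12, 'ev': [1.2, 8.5], 'max': 175}
top old heat {'cen': [-2.5, -6.8], 'ori': 38, 'ev': [1.2, 8.8], 'max': 213}
scene new stir {'cen': [-5.3, 1.0], 'ori': 59, 'ev': [2.1, 11.9], 'max': 255}
@@@@#*===+#@@@@@@
@@@#=:::::-*@@@@@
@@*=::..:.:-*@@@@
@@=:.::::::.-*@@@
@%-.:::-::::.-*%@
@#:..-**-::::.-#@
@*:.:=#*:::::..+@
@=::=%#+::::::.=@
%-.-#@*-:::::..:#
%:.=%%=::::::...=
%-.-*+:::::.....=
@=..::.:::.....:+
@*:............-*
@%=. ..........=*
@@#: .........-*#
@@@+:.  . ...-+*#
@@@@*-::....-+#**
scene new heat {'cen': [-6.6, 3.0], 'ori': 48, 'ev': [2.3, 9.9], 'max': 212}
scene old stir {'cen': [-7.0, 6.1], 'ori': 23, 'ev': [1.7, 4.7], 'max': 225}
scene old heat {'cen': [-6.7, 3.1], 'ori': 47, 'ev': [2.0, 9.3], 'max': 195}
```

The pointer is unchanged after a second forceful turn, where torque peaked at 0.27 N m against 0.023 N m friction, so the knob is on its stop at zero. Next is the bottle. I first touch the bench with closed fingers to calibrate the real fingertip length.

```bash
cat >> h.py <<'E'
A=np.array([.128,-.992,0]);A/=np.linalg.norm(A);PB=np.array([-A[1],A[0],0]);BC=np.array([.5184,.2902,.025])
def Rgrasp(th):
    t=np.radians(th);z=-np.cos(t)*Z-np.sin(t)*A;return np.stack([np.cross(PB,z),PB,z],1)
E
python3 -c "
from h import *
print(rows([.446,-.19,.2],Rknob(0)));print(rows([.43,.24,.18],Rgrasp(0)));print(state()['joint_pos'])"
```

```text
(array([ 0.0023,  0.0209, -0.0445]), array([0.0062, 0.0082, 0.2121]))
(array([0.4955, 0.2319, 0.0012]), array([0.3099, 0.0522, 0.2254]))
[-0.81199803 -0.57080818  2.23429571  0.40135597  1.21749539 -1.37550648]
```

```bash
python3 -m inch '[{"dx":0.04,"dy":0.04,"dz":-0.04,"rx":0.05,"ry":0.01,"rz":0.04},{"dx":0.4955,"dy":0.232,"dz":0,"rx":0.31,"ry":0.052,"rz":0.225},{"dx":0.4955,"dy":0.232,"dz":0,"rx":0.31,"ry":0.052,"rz":0.225},{"dx":0.4955,"dy":0.232,"dz":0,"rx":0.31,"ry":0.052,"rz":0.225},{"dx":0.4955,"dy":0.232,"dz":0,"rx":0.31,"ry":0.052,"rz":0.225}]' -1 | grep pos
python3 -c "
from h import *
print(rows([.43,.24,.18],Rgrasp(0)));print(state()['joint_pos'])"
```

```text
tool_pos: [0.4387, 0.0133, 0.1813]
(array([0.2824, 0.0252, 0.004 ]), array([-0.0074, -0.0062, -0.0008]))
[-0.14397979 -0.40193021  2.03116674  0.00602609  1.52556118 -0.2714507 ]
```

```bash
python3 -m inch '[{"dx":0.2824,"dy":0.025,"dz":0,"rx":-0.007,"ry":-0.006,"rz":0},{"dx":0.2824,"dy":0.025,"dz":0.03,"rx":-0.007,"ry":-0.006,"rz":0},{"dx":0.2824,"dy":0.025,"dz":0.09,"rx":-0.007,"ry":-0.006,"rz":0},{"dx":0.2824,"dy":0.025,"dz":0.15,"rx":-0.007,"ry":-0.006,"rz":0},{"dx":0.2824,"dy":0.025,"dz":0.19,"rx":-0.007,"ry":-0.006,"rz":0}]' | grep -E "pos|ct_f"
python3 -m inch '[{"dx":0,"dy":0,"dz":0.01,"rx":0,"ry":0,"rz":0},{"dx":0,"dy":0,"dz":0.01,"rx":0,"ry":0,"rz":0}]' | grep -E "pos|ct_f"
```

```text
tool_pos: [0.4296, 0.2183, 0.073]
contact_force: [0.6, -0.8, 0.8]
tool_pos: [0.4267, 0.215, 0.0623]
contact_force: [-0.5, -0.2, 0.6]
```

```bash
python3 -m inch '[{"dx":0,"dy":0,"dz":0.035,"rx":0,"ry":0,"rz":0},{"dx":0,"dy":0,"dz":0.035,"rx":0,"ry":0,"rz":0}]' | grep -E "pos|ct_f"
python3 -m inch '[{"dx":0,"dy":0,"dz":0.015,"rx":0,"ry":0,"rz":0},{"dx":0,"dy":0,"dz":0.015,"rx":0,"ry":0,"rz":0}]' | grep -E "pos|ct_f"
python3 -m inch '[{"dx":0,"dy":0,"dz":0.010,"rx":0,"ry":0,"rz":0},{"dx":0,"dy":0,"dz":0.010,"rx":0,"ry":0,"rz":0}]' | grep -E "pos|ct_f"
python3 -m inch '[{"dx":0,"dy":0,"dz":0.006,"rx":0,"ry":0,"rz":0},{"dx":0,"dy":0,"dz":0.006,"rx":0,"ry":0,"rz":0}]' | grep -E "pos|ct_f"
```

```text
tool_pos: [0.428, 0.214, 0.0358]
contact_force: [-0.7, 0.7, -0.8]
tool_pos: [0.4291, 0.2147, 0.025]
contact_force: [-0.1, 0.4, 0.0]
tool_pos: [0.4287, 0.215, 0.0165]
contact_force: [0.2, -0.5, 0.0]
tool_pos: [0.4286, 0.2152, 0.0116]
contact_force: [-0.6, 1.0, 0.4]
```

```bash
for k in 1; do python3 -m inch '[{"dx":0,"dy":0,"dz":0.009,"rx":0,"ry":0,"rz":0},{"dx":0,"dy":0,"dz":0.009,"rx":0,"ry":0,"rz":0}]' | grep -E "pos|ct_f"
python3 -m inch '[{"dx":0,"dy":0,"dz":0.004,"rx":0,"ry":0,"rz":0},{"dx":0,"dy":0,"dz":0.004,"rx":0,"ry":0,"rz":0}]' | grep -E "pos|ct_f"
python3 -m inch '[{"dx":0,"dy":0,"dz":0.004,"rx":0,"ry":0,"rz":0},{"dx":0,"dy":0,"dz":0.004,"rx":0,"ry":0,"rz":0}]' | grep -E "pos|ct_f"; done
```

```text
tool_pos: [0.4281, 0.215, 0.0038]
contact_force: [0.4, 0.3, 0.7]
tool_pos: [0.4286, 0.2152, 0.0012]
contact_force: [-0.4, 0.2, 0.2]
tool_pos: [0.4286, 0.2152, -0.002]
contact_force: [-0.1, -0.5, 0.3]
```

```bash
S='[{"dx":0,"dy":0,"dz":0.005,"rx":0,"ry":0,"rz":0},{"dx":0,"dy":0,"dz":0.005,"rx":0,"ry":0,"rz":0}]'
python3 -m inch '[{"dx":0,"dy":0,"dz":0.005,"rx":0,"ry":0,"rz":0},{"dx":0,"dy":0,"dz":0.005,"rx":0,"ry":0,"rz":0}]' | grep -E "pos|ct_f"
python3 -m inch '[{"dx":0,"dy":0,"dz":0.005,"rx":0,"ry":0,"rz":0},{"dx":0,"dy":0,"dz":0.005,"rx":0,"ry":0,"rz":0}]' | grep -E "pos|ct_f"
python3 -m inch '[{"dx":0,"dy":0,"dz":0.004,"rx":0,"ry":0,"rz":0},{"dx":0,"dy":0,"dz":0.004,"rx":0,"ry":0,"rz":0}]' | grep -E "pos|ct_f"
```

```text
tool_pos: [0.4285, 0.2151, -0.0062]
contact_force: [0.1, -1.5, -0.7]
tool_pos: [0.4284, 0.2151, -0.0102]
contact_force: [0.8, -0.7, -0.8]
tool_pos: [0.4285, 0.2152, -0.0133]
contact_force: [0.0, -0.5, -0.4]
```

```bash
python3 -m inch '[{"dx":0,"dy":0,"dz":0.004,"rx":0,"ry":0,"rz":0},{"dx":0,"dy":0,"dz":0.004,"rx":0,"ry":0,"rz":0}]' | grep -E "pos|ct_f"
python3 -m inch '[{"dx":0,"dy":0,"dz":0.004,"rx":0,"ry":0,"rz":0},{"dx":0,"dy":0,"dz":0.004,"rx":0,"ry":0,"rz":0}]' | grep -E "pos|ct_f"
python3 -m inch '[{"dx":0,"dy":0,"dz":0.004,"rx":0,"ry":0,"rz":0},{"dx":0,"dy":0,"dz":0.004,"rx":0,"ry":0,"rz":0}]' | grep -E "time|pos|ct_f"
```

```text
tool_pos: [0.4286, 0.2152, -0.0164]
contact_force: [-0.9, 0.2, -1.9]
tool_pos: [0.4286, 0.2152, -0.0196]
contact_force: [-0.3, 0.5, 1.2]
time: 20.2
tool_pos: [0.4286, 0.2152, -0.0228]
contact_force: [-0.3, 0.4, -0.7]
```

```bash
python3 -m inch '[{"dx":0,"dy":0,"dz":0.005,"rx":0,"ry":0,"rz":0},{"dx":0,"dy":0,"dz":0.005,"rx":0,"ry":0,"rz":0}]' | grep -E "pos|ct_f"
python3 -m inch '[{"dx":0,"dy":0,"dz":0.004,"rx":0,"ry":0,"rz":0},{"dx":0,"dy":0,"dz":0.004,"rx":0,"ry":0,"rz":0}]' | grep -E "pos|ct_f"
python3 -m inch '[{"dx":0,"dy":0,"dz":0.003,"rx":0,"ry":0,"rz":0},{"dx":0,"dy":0,"dz":0.003,"rx":0,"ry":0,"rz":0}]' | grep -E "time|pos|ct_f"
python3 -m inch '[{"dx":0,"dy":0,"dz":0.003,"rx":0,"ry":0,"rz":0},{"dx":0,"dy":0,"dz":0.003,"rx":0,"ry":0,"rz":0}]' | grep -E "time|pos|ct_f"
```

```text
tool_pos: [0.4284, 0.2152, -0.027]
contact_force: [-0.2, -0.1, -1.1]
tool_pos: [0.4286, 0.2152, -0.03]
contact_force: [-0.1, 0.4, 0.5]
time: 20.8
tool_pos: [0.4287, 0.2152, -0.0323]
contact_force: [0.2, -0.1, -0.5]
time: 21.0
tool_pos: [0.4287, 0.2153, -0.0347]
contact_force: [-0.8, 0.6, 0.4]
```

```bash
python3 -m inch '[{"dx":0,"dy":0,"dz":0.003,"rx":0,"ry":0,"rz":0},{"dx":0,"dy":0,"dz":0.003,"rx":0,"ry":0,"rz":0}]' | grep -E "pos|ct_f"
python3 -m inch '[{"dx":0,"dy":0,"dz":0.003,"rx":0,"ry":0,"rz":0},{"dx":0,"dy":0,"dz":0.003,"rx":0,"ry":0,"rz":0}]' | grep -E "pos|ct_f"
```

```text
tool_pos: [0.4287, 0.2153, -0.0371]
contact_force: [-0.3, -0.3, -0.6]
tool_pos: [0.4293, 0.2155, -0.0385]
contact_force: [-3.3, 0.6, 5.1]
```

Contact came at TCP z = -0.038, so the true fingertips are 38 mm behind the reported TCP, which agrees with the knob touch. I plan the bottle grasp with that offset, leaning 45°.

```bash
cat >> h.py <<'E'
G=BC-A*.006+np.array([0,0,.002]);OFF=.059
def tg(R,back=0,g=None): return (G if g is None else g)+R[:,2]*(OFF-back)
E
python3 -m inch '[{"dx":0,"dy":0,"dz":-0.06,"rx":0,"ry":0,"rz":0},{"dx":0,"dy":0,"dz":-0.12,"rx":0,"ry":0,"rz":0},{"dx":0,"dy":0,"dz":-0.18,"rx":0,"ry":0,"rz":0},{"dx":0,"dy":0,"dz":-0.2,"rx":0,"ry":0,"rz":0}]' 1 | grep -E "pos|wid"
python3 -c "
from h import *
R=Rgrasp(45);print(tg(R,.14),rows(tg(R,.14),R),tg(R),rows(tg(R),R))"
```

```text
tool_pos: [0.4321, 0.2161, 0.1272]
gripper_width: 0.681
[0.52496181 0.23934595 0.08427565] (array([0.0134, 0.1183, 0.055 ]), array([0.0063, 0.5211, 0.0044])) [ 0.5122933   0.33752695 -0.0147193 ] (array([0.1367, 0.1172, 0.1792]), array([0.0063, 0.5211, 0.0044]))
```

```bash
python3 -m inch '[{"dx":0.0134,"dy":0.118,"dz":0.01,"rx":0.006,"ry":0.1,"rz":0},{"dx":0.0134,"dy":0.118,"dz":0.02,"rx":0.006,"ry":0.2,"rz":0},{"dx":0.0134,"dy":0.118,"dz":0.03,"rx":0.006,"ry":0.3,"rz":0},{"dx":0.0134,"dy":0.118,"dz":0.04,"rx":0.006,"ry":0.4,"rz":0},{"dx":0.0134,"dy":0.118,"dz":0.055,"rx":0.006,"ry":0.521,"rz":0.004}]' | grep -E "pos|wid|ct_f"
python3 -c "
from h import *
R=Rgrasp(45);print(rows(tg(R,.14),R),rows(tg(R),R),state()['joint_pos'])"
```

```text
tool_pos: [0.523, 0.2375, 0.0782]
contact_force: [0.3, 0.8, -0.4]
gripper_width: 0.997
(array([ 0.0067,  0.0027, -0.0042]), array([-0.0019,  0.0191, -0.0023])) (array([0.0117, 0.0032, 0.1708]), array([-0.0019,  0.0191, -0.0023])) [-0.09665069  0.09574759  1.92818349  0.74709933  1.39181787 -0.46748841]
```

```bash
python3 -m inch '[{"dx":0.0075,"dy":0.0027,"dz":0.0,"rx":-0.002,"ry":0.019,"rz":-0.002},{"dx":0.009,"dy":0.003,"dz":0.05,"rx":-0.002,"ry":0.019,"rz":-0.002},{"dx":0.010,"dy":0.003,"dz":0.095,"rx":-0.002,"ry":0.019,"rz":-0.002},{"dx":0.011,"dy":0.003,"dz":0.13,"rx":-0.002,"ry":0.019,"rz":-0.002},{"dx":0.0117,"dy":0.003,"dz":0.15,"rx":-0.002,"ry":0.019,"rz":-0.002}]' | grep -E "pos|wid|ct_f"
python3 -c "
from h import *
R=Rgrasp(45);print(rows(tg(R),R))"
```

```text
tool_pos: [0.5099, 0.3282, -0.0051]
contact_force: [-0.1, -0.1, 0.2]
gripper_width: 0.996
(array([-0.0005,  0.0045,  0.0163]), array([-0.0045,  0.004 , -0.0009]))
```

```bash
python3 -m inch '[{"dx":-0.0005,"dy":0.003,"dz":0.008,"rx":-0.003,"ry":0.003,"rz":0},{"dx":-0.0005,"dy":0.003,"dz":0.015,"rx":-0.003,"ry":0.003,"rz":0},{"dx":-0.0005,"dy":0.003,"dz":0.015,"rx":-0.003,"ry":0.003,"rz":0}]' | grep -E "pos|wid|ct_f"
python3 -m inch '[{"dx":0,"dy":0,"dz":0,"rx":0,"ry":0,"rz":0},{"dx":0,"dy":0,"dz":0,"rx":0,"ry":0,"rz":0},{"dx":0,"dy":0,"dz":0,"rx":0,"ry":0,"rz":0},{"dx":0,"dy":0,"dz":0,"rx":0,"ry":0,"rz":0}]' -1 | grep -E "time|pos|wid|force"
```

```text
tool_pos: [0.5131, 0.3348, -0.0126]
contact_force: [-0.3, -0.3, -0.2]
gripper_width: 1.001
time: 23.5
tool_pos: [0.5136, 0.3344, -0.0121]
contact_force: [-0.4, -2.6, 4.4]
gripper_width: 0.548
grasp_force: 62.1
```

```bash
cat > pl.py <<'E'
from h import *
import json,os,sys
if not os.path.exists("g.json"):
    s=state();json.dump([list(map(float,s["tool_pos"])),q2R(s["tool_rot"]).tolist()],open("g.json","w"))
T0,R0=map(np.array,json.load(open("g.json")));ct=R0.T@(BC-T0)
def place(h,delta=48,c=None):
    R=Rn.from_euler("z",delta,degrees=True).as_matrix()@Rn.from_rotvec(PB*-np.pi/2 if (Rn.from_rotvec(PB*-np.pi/2).apply(A)@Z)>0 else PB*np.pi/2).as_matrix()@R0
    C=np.array([*(PC[:2] if c is None else c),.108+.0475+h]);return C-R@ct,R
if __name__=="__main__":
    s=state();R=q2R(s["tool_rot"]);print(s["time"],"bottle c",s["tool_pos"]+R@ct,"axis",R@R0.T@A,"j",s["joint_pos"].round(2) if hasattr(s["joint_pos"],"round") else s["joint_pos"])
    for h in map(float,sys.argv[1:]):
        p,R=place(h);print(h,p,R[:,2],rows(p,R))
E
python3 pl.py .08
python3 -c "
from h import *
R=q2R(state()['tool_rot']);print(R.T@np.array([0,0,.16])/.8, R.T@np.array([-.03,-.1,.16])/.8)"
```

```text
23.5 bottle c [0.5184 0.2902 0.025 ] axis [ 1.27971338e-01 -9.91777867e-01 -1.26378482e-16] j [ 0.07  0.26  1.94  0.87  1.18 -0.51]
0.08 [ 0.64751292 -0.13735065  0.19104565] [ 0.58310061 -0.4004602  -0.70684178] (array([-0.2492,  0.0923, -0.608 ]), array([-0.002 , -0.9786, -0.619 ]))
[ 1.41368953e-01  4.08313329e-05 -1.41473734e-01] [ 0.05697522 -0.05282332 -0.22582022]
```

```bash
python3 -m inch '[{"dx":0.02,"dy":0,"dz":-0.02,"rx":0,"ry":0,"rz":0},{"dx":0.055,"dy":0,"dz":-0.055,"rx":0,"ry":0,"rz":0},{"dx":0.095,"dy":0,"dz":-0.095,"rx":0,"ry":0,"rz":0},{"dx":0.14,"dy":0,"dz":-0.14,"rx":0,"ry":0,"rz":0},{"dx":0.14,"dy":0,"dz":-0.14,"rx":0,"ry":0,"rz":0}]' | grep -E "pos|wid|force"
python3 pl.py .08
```

```text
tool_pos: [0.5173, 0.3355, 0.1538]
contact_force: [1.0, 0.1, -1.2]
gripper_width: 0.551
grasp_force: 62.1
24.0 bottle c [0.52166571 0.29118976 0.19089565] axis [ 1.28012721e-01 -9.91772499e-01 -2.32642824e-04] j [ 0.07  0.    1.89  0.8   1.37 -0.28]
0.08 [ 0.64751292 -0.13735065  0.19104565] [ 0.58310061 -0.4004602  -0.70684178] (array([-0.397 ,  0.088 , -0.4611]), array([ 0.0069, -0.9753, -0.6186]))
```

```bash
python3 -c "
from pl import *
p,R=place(.08);print(rows([.47,.02,.21],R))"
```

```text
(array([-0.2208, -0.1072, -0.322 ]), array([ 0.0069, -0.9753, -0.6186]))
```

```bash
python3 -m inch '[{"dx":-0.03,"dy":-0.05,"dz":-0.06,"rx":0.001,"ry":-0.08,"rz":-0.05},{"dx":-0.07,"dy":-0.107,"dz":-0.12,"rx":0.002,"ry":-0.16,"rz":-0.1},{"dx":-0.12,"dy":-0.107,"dz":-0.18,"rx":0.003,"ry":-0.24,"rz":-0.15},{"dx":-0.17,"dy":-0.107,"dz":-0.24,"rx":0.004,"ry":-0.32,"rz":-0.2},{"dx":-0.2,"dy":-0.107,"dz":-0.29,"rx":0.005,"ry":-0.4,"rz":-0.25}]' | grep -E "pos|wid|force"
python3 pl.py .08; python3 -c "
from pl import *
p,R=place(.08);print(rows([.49,-.05,.21],R))"
```

```text
tool_pos: [0.4587, 0.1013, 0.1867]
contact_force: [0.8, -0.5, -2.0]
gripper_width: 0.549
grasp_force: 62.4
24.5 bottle c [0.45609453 0.0848905  0.24214498] axis [ 0.27660064 -0.75883071  0.58963382] j [-0.08 -0.42  2.05  0.21  1.46 -0.58]
0.08 [ 0.64751292 -0.13735065  0.19104565] [ 0.58310061 -0.4004602  -0.70684178] (array([-0.3695,  0.0777, -0.0472]), array([-0.0087, -0.5792, -0.3611]))
(array([-0.1794, -0.0443, -0.0633]), array([-0.0087, -0.5792, -0.3611]))
```

```bash
python3 -m inch '[{"dx":-0.06,"dy":0.012,"dz":-0.03,"rx":-0.001,"ry":-0.08,"rz":-0.05},{"dx":-0.12,"dy":0.025,"dz":-0.04,"rx":-0.003,"ry":-0.16,"rz":-0.1},{"dx":-0.18,"dy":0.038,"dz":-0.047,"rx":-0.004,"ry":-0.24,"rz":-0.15},{"dx":-0.24,"dy":0.05,"dz":-0.047,"rx":-0.006,"ry":-0.32,"rz":-0.2},{"dx":-0.3,"dy":0.063,"dz":-0.047,"rx":-0.007,"ry":-0.4,"rz":-0.25}]' | grep -E "pos|wid|force"
python3 pl.py .08
```

```text
tool_pos: [0.6118, -0.0924, 0.1964]
contact_force: [-0.2, -1.3, -1.8]
gripper_width: 0.548
grasp_force: 62.4
25.0 bottle c [ 0.59015818 -0.08107841  0.24890404] axis [ 0.136477   -0.25410277  0.95749977] j [-0.17 -0.29  1.99 -0.23  0.96 -0.89]
0.08 [ 0.64751292 -0.13735065  0.19104565] [ 0.58310061 -0.4004602  -0.70684178] (array([-0.0592, -0.0121,  0.0394]), array([-0.0009, -0.1785, -0.1118]))
```

```bash
python3 -m inch '[{"dx":-0.03,"dy":-0.006,"dz":0.02,"rx":-0.001,"ry":-0.08,"rz":-0.05},{"dx":-0.059,"dy":-0.012,"dz":0.039,"rx":-0.001,"ry":-0.16,"rz":-0.1},{"dx":-0.059,"dy":-0.012,"dz":0.039,"rx":-0.001,"ry":-0.1785,"rz":-0.112},{"dx":-0.059,"dy":-0.012,"dz":0.039,"rx":-0.001,"ry":-0.1785,"rz":-0.112},{"dx":-0.059,"dy":-0.012,"dz":0.039,"rx":-0.001,"ry":-0.1785,"rz":-0.112}]' | grep -E "pos|wid|force"
python3 pl.py .08 .03
python3 - <<'E'
from h import *
# is the bottle where and how we think? outline vs prediction
import json
from pl import ct,R0
s=state();R=q2R(s["tool_rot"]);C=s["tool_pos"]+R@ct;a=R@R0.T@A
for c in("top","scene"):
    grab(c,c+"_held.png");r=nets.outline_of(c,"bottle_center")
    print(c,"pred cap,bottom",proj(c,C+.0475*a).round(1),proj(c,C-.0475*a).round(1),[(round(o["confidence"],2),np.round(o["bbox"],1).tolist()) for o in r[:3]])
E
```

```text
tool_pos: [0.6457, -0.1358, 0.1901]
contact_force: [0.2, -0.1, -0.7]
gripper_width: 0.548
grasp_force: 62.4
25.5 bottle c [ 0.61488102 -0.11558524  0.23477088] axis [ 0.00410918 -0.00549374  0.99997647] j [-0.18 -0.28  2.08 -0.48  0.67 -0.86]
0.08 [ 0.64751292 -0.13735065  0.19104565] [ 0.58310061 -0.4004602  -0.70684178] (array([-0.003 , -0.0003,  0.0013]), array([-0.0003, -0.0043, -0.0024]))
0.03 [ 0.64751292 -0.13735065  0.14104565] [ 0.58310061 -0.4004602  -0.70684178] (array([ 0.0409, -0.0006,  0.0457]), array([-0.0003, -0.0043, -0.0024]))
top pred cap,bottom [403.9 179.4] [393.9 191.5] [(0.91, [398.9, 183.4, 23.6, 22.7])]
scene pred cap,bottom [408.  149.9] [403.5 191.7] []
```

Run:
```python
import cv2,numpy as np
i=cv2.imread("pics/scene_held.png")[136:216:2,376:440:2].min(2)
for k,r in enumerate(i):print(136+2*k,"".join(" .:-=+*#%@"[min(9,int(x)//26)] for x in r))
```

```text
136 :::::..+%%%%%%%*=---------------
138 ::::::.=***###%%%%##*==-----==--
140 ::.:::.=*********##%%%%%#*+-----
142 :::::::***************##%%%%%#%*
144 :::::::=*******************###%%
146 :::::::::+***%@@@@@%************
148 :::::::::.+*%@@@@@@@@***********
150 ::::::::::-*#@@@@@@@%***********
152 ::::::.::::+%%##%%##************
154 .:..:::+=-.:+%%#####************
156 .:::::-=--:+.+#%####************
158 :.::..::---+:--*####************
160 *-:::..::---*=:-*##*************
162 =+=:::...:--++:.=@@%#***********
164 ====::::.::-=--:.+%##***********
166 ======:::::::--:::+##***********
168 =======:::::::::::.=#***********
170 ========-::..::.::::************
172 =========+*=.:.::::+#*==++******
174 =========***+..:::.=*+=======++*
176 +========***#=:.::::=*==========
178 +=======+****#*:::::.-+=========
180 +=======+***###*+=.::+==========
182 ========+***####**+.============
184 ========+***#####**+============
186 ========+***######*-============
188 ========+***######*=+===========
190 =========+**######**+===========
192 ==========+**#####*+============
194 ============++++++==============
196 =====+=======================+==
198 ==========+=====================
200 +==============+================
202 @@@@#++=-=======================
204 @@@@@@@@@%*+====================
206 @@@@@@@@@@@@@@@%*+==============
208 @@@@@@@@@@@@@@@@@@@@@%++========
210 @@@@@@@@@@@@@@@@@@@@@@@@@@@%*+==
212 @@@@@@@@@@@@@@@@@@@@@@@@@@@@@@@@
214 @@@@@@@@@@@@@@@@@@@%#%@@@@@@%@@@
```

The held bottle shows upright in the scene frame: cap top at about (407,148), bottom rim at about (403,194), close to prediction. I lower it now and feel for the plate.

```bash
python3 -m inch '[{"dx":0.013,"dy":-0.0006,"dz":0.018,"rx":0,"ry":-0.004,"rz":-0.002},{"dx":0.03,"dy":-0.0006,"dz":0.035,"rx":0,"ry":-0.004,"rz":-0.002},{"dx":0.041,"dy":-0.0006,"dz":0.0455,"rx":0,"ry":-0.004,"rz":-0.002},{"dx":0.041,"dy":-0.0006,"dz":0.0455,"rx":0,"ry":-0.004,"rz":-0.002}]' | grep -E "pos|wid|force"
python3 pl.py .012 0.0
```

```text
tool_pos: [0.6465, -0.1372, 0.1392]
contact_force: [-0.7, 1.2, -1.6]
gripper_width: 0.546
grasp_force: 62.5
26.1 bottle c [ 0.61564847 -0.11681988  0.18375697] axis [ 3.05951363e-03 -2.30885958e-04  9.99995293e-01] j [-0.18 -0.21  2.11 -0.56  0.57 -0.77]
0.012 [ 0.64751292 -0.13735065  0.12304565] [ 0.58310061 -0.4004602  -0.70684178] (array([0.0134, 0.0005, 0.0151]), array([-0.0011, -0.0018,  0.0004]))
0.0 [ 0.64751292 -0.13735065  0.11104565] [ 0.58310061 -0.4004602  -0.70684178] (array([0.024 , 0.0005, 0.0258]), array([-0.0011, -0.0018,  0.0004]))
```

```bash
python3 -m inch '[{"dx":0.006,"dy":0,"dz":0.007,"rx":0,"ry":0,"rz":0},{"dx":0.012,"dy":0.0005,"dz":0.0135,"rx":-0.001,"ry":-0.002,"rz":0},{"dx":0.012,"dy":0.0005,"dz":0.0135,"rx":-0.001,"ry":-0.002,"rz":0}]' | grep -E "pos|ct_f"
python3 -m inch '[{"dx":0.003,"dy":0,"dz":0.003,"rx":0,"ry":0,"rz":0},{"dx":0.003,"dy":0,"dz":0.003,"rx":0,"ry":0,"rz":0}]' | grep -E "pos|ct_f"
python3 -m inch '[{"dx":0.002,"dy":0,"dz":0.002,"rx":0,"ry":0,"rz":0},{"dx":0.002,"dy":0,"dz":0.002,"rx":0,"ry":0,"rz":0}]' | grep -E "pos|ct_f"; python3 pl.py 0
```

```text
tool_pos: [0.6484, -0.1375, 0.1265]
contact_force: [0.3, 0.0, -1.8]
tool_pos: [0.6488, -0.1376, 0.1241]
contact_force: [0.1, -0.3, -1.9]
tool_pos: [0.6488, -0.1375, 0.1218]
contact_force: [-0.4, 0.2, -1.2]
26.8 bottle c [ 0.61760992 -0.11714584  0.16614342] axis [-0.00408897  0.00141867  0.99999063] j [-0.18 -0.18  2.12 -0.6   0.53 -0.73]
0.0 [ 0.64751292 -0.13735065  0.11104565] [ 0.58310061 -0.4004602  -0.70684178] (array([ 0.0106, -0.0008,  0.0085]), array([ 0.0008,  0.0028, -0.0003]))
```

```bash
python3 -m inch '[{"dx":0.0035,"dy":0,"dz":0.002,"rx":0,"ry":0.002,"rz":0},{"dx":0.0035,"dy":0,"dz":0.002,"rx":0,"ry":0.002,"rz":0}]' | grep -E "pos|ct_f"
python3 -m inch '[{"dx":0.002,"dy":0,"dz":0.0015,"rx":0,"ry":0,"rz":0},{"dx":0.002,"dy":0,"dz":0.0015,"rx":0,"ry":0,"rz":0}]' | grep -E "pos|ct_f"
python3 -m inch '[{"dx":0.0015,"dy":0,"dz":0.0015,"rx":0,"ry":0,"rz":0},{"dx":0.0015,"dy":0,"dz":0.0015,"rx":0,"ry":0,"rz":0}]' | grep -E "pos|ct_f"; python3 pl.py 0
```

```text
tool_pos: [0.6479, -0.137, 0.1183]
contact_force: [-0.9, -0.6, -1.6]
tool_pos: [0.6477, -0.1369, 0.1164]
contact_force: [-0.5, -0.1, -1.2]
tool_pos: [0.6478, -0.1369, 0.1148]
contact_force: [-0.7, -0.3, -1.6]
27.4 bottle c [ 0.61672563 -0.11656993  0.1592378 ] axis [-1.30202511e-03 -3.38969704e-04  9.99999095e-01] j [-0.18 -0.17  2.13 -0.61  0.52 -0.72]
0.0 [ 0.64751292 -0.13735065  0.11104565] [ 0.58310061 -0.4004602  -0.70684178] (array([ 0.0033, -0.0007,  0.0033]), array([ 0.0007,  0.0006, -0.0002]))
```

```bash
python3 -m inch '[{"dx":0.0012,"dy":0,"dz":0.0012,"rx":0,"ry":0,"rz":0},{"dx":0.0012,"dy":0,"dz":0.0012,"rx":0,"ry":0,"rz":0}]' | grep -E "pos|ct_f"
python3 -m inch '[{"dx":0.0012,"dy":0,"dz":0.0012,"rx":0,"ry":0,"rz":0},{"dx":0.0012,"dy":0,"dz":0.0012,"rx":0,"ry":0,"rz":0}]' | grep -E "pos|ct_f"
python3 -m inch '[{"dx":0.0012,"dy":0,"dz":0.0012,"rx":0,"ry":0,"rz":0},{"dx":0.0012,"dy":0,"dz":0.0012,"rx":0,"ry":0,"rz":0}]' | grep -E "pos|ct_f"; python3 pl.py 0
```

```text
tool_pos: [0.6479, -0.1369, 0.1136]
contact_force: [0.2, 0.4, -0.9]
tool_pos: [0.6479, -0.1369, 0.1122]
contact_force: [-0.3, 0.5, -1.8]
tool_pos: [0.6479, -0.1369, 0.1108]
contact_force: [-0.2, 0.3, -0.2]
28.0 bottle c [ 0.61676716 -0.11656114  0.15524513] axis [-1.41612945e-03 -3.12277427e-04  9.99998949e-01] j [-0.18 -0.16  2.13 -0.62  0.52 -0.71]
0.0 [ 0.64751292 -0.13735065  0.11104565] [ 0.58310061 -0.4004602  -0.70684178] (array([-0.0002, -0.0007, -0.0002]), array([ 0.0008,  0.0007, -0.0002]))
```

```bash
python3 -m inch '[{"dx":0.001,"dy":0,"dz":0.001,"rx":0,"ry":0,"rz":0},{"dx":0.001,"dy":0,"dz":0.001,"rx":0,"ry":0,"rz":0}]' | grep -E "pos|ct_f"
python3 -m inch '[{"dx":0.001,"dy":0,"dz":0.001,"rx":0,"ry":0,"rz":0},{"dx":0.001,"dy":0,"dz":0.001,"rx":0,"ry":0,"rz":0}]' | grep -E "pos|ct_f"
```

```text
tool_pos: [0.6479, -0.1369, 0.1097]
contact_force: [-0.0, 0.2, -1.4]
tool_pos: [0.6484, -0.137, 0.1095]
contact_force: [-0.6, -0.5, 0.6]
```

```bash
python3 -m inch '[{"dx":0.001,"dy":0,"dz":0.001,"rx":0,"ry":0,"rz":0},{"dx":0.001,"dy":0,"dz":0.001,"rx":0,"ry":0,"rz":0}]' | grep -E "pos|ct_f"
```

```text
tool_pos: [0.649, -0.1371, 0.1095]
contact_force: [-2.9, 1.0, 4.5]
```

The plate is felt: height stalls and force rises to 4.5 N. I release and draw back along the tool.

```bash
python3 -m inch '[{"dx":0,"dy":0,"dz":0,"rx":0,"ry":0,"rz":0},{"dx":0,"dy":0,"dz":0,"rx":0,"ry":0,"rz":0},{"dx":0,"dy":0,"dz":0,"rx":0,"ry":0,"rz":0},{"dx":0,"dy":0,"dz":0,"rx":0,"ry":0,"rz":0}]' 0.8 | grep -E "wid|ct_f|grasp"
python3 -m inch '[{"dx":0,"dy":0,"dz":-0.02,"rx":0,"ry":0,"rz":0},{"dx":0,"dy":0,"dz":-0.05,"rx":0,"ry":0,"rz":0},{"dx":0,"dy":0,"dz":-0.09,"rx":0,"ry":0,"rz":0},{"dx":0,"dy":0,"dz":-0.14,"rx":0,"ry":0,"rz":0},{"dx":0,"dy":0,"dz":-0.18,"rx":0,"ry":0,"rz":0}]' | grep -E "pos|ct_f"
python3 - <<'E'
from h import *
for c in("top","scene"):
    grab(c,c+"_end.png");C=np.array([*PC[:2],.1555])
    print(c,"pred cap,bottom",proj(c,[*PC[:2],.203]).round(1),proj(c,[*PC[:2],.108]).round(1))
    for n in("bottle_center","navy_cap_bottle","glass_beaker","timer","small_bottle"):print(n,[(round(o["confidence"],2),np.round(o["bbox"],1).tolist()) for o in nets.boxes_of(c,n)[:2]])
i=cv2.imread("pics/scene_end.png")[160:260:2,376:440:2].min(2)
for k,r in enumerate(i):print(160+2*k,"".join(" .:-=+*#%@"[min(9,int(x)//26)] for x in r))
E
```

```text
contact_force: [-0.6, 0.3, 0.4]
gripper_width: 0.898
grasp_force: 0.0
tool_pos: [0.563, -0.0788, 0.2106]
contact_force: [0.4, -1.0, 0.8]
top pred cap,bottom [396.1 188.9] [387.6 199.5]
bottle_center [(0.61, [390.3, 195.8, 26.6, 29.5])]
navy_cap_bottle [(0.89, [212.8, 179.6, 18.7, 22.8])]
glass_beaker [(0.56, [275.2, 198.8, 20.6, 23.8])]
timer [(0.46, [285.1, 283.7, 11.3, 23.8]), (0.16, [276.8, 201.6, 21.8, 24.8])]
small_bottle [(0.72, [183.1, 176.1, 16.9, 17.4])]
scene pred cap,bottom [405.3 184.8] [401.4 223.8]
bottle_center [(0.96, [404.1, 202.1, 30.9, 44.5])]
navy_cap_bottle [(0.68, [252.1, 194.4, 26.1, 37.1])]
glass_beaker [(0.81, [295.0, 219.8, 21.8, 33.5])]
timer [(0.95, [269.8, 281.0, 38.1, 26.8])]
small_bottle [(0.61, [231.4, 191.1, 19.9, 32.7])]
160 ********************************
162 =+******************************
164 ======++************************
166 ==========++********************
168 =======+=====-=++***************
170 ============+======++***********
172 =============+==========++******
174 ===============+=============++*
176 +=============+=================
17
[... 814 characters left out ...]
2 #%@@@@@@%%#######=++*******#@@@@
224 **#**#%@#%%######**+++******@@@@
226 ******@@@%######***********%@@@@
228 *%@**@@@@@@@***********#%@@@@@@@
230 ###**#%@@@@@@@@@@@@@@@@@@@@@@@@@
232 +++#*+*@@@@@@@@@@@@@@@@@@@@@@@@@
234 +*+**++@@@@@@@@@@@@@@@@@@@@@@@@@
236 ++****+*@@@@@@@@@@@@@@@@@@@@@@@@
238 *+*++++**#%@@@@@@@@@@@@@@@@@@@@@
240 ***********%@@@@@@@@@@@@@@@@@@@@
242 **##********%@@@%@@@@@@@@@@@@@@%
244 --=++********#****@@@@@@@@@@@@@*
246 -------=++*###****@@@@@@@@@@@@@=
248 ------------=++**#@@@@@@@@@@@@%-
250 -----------------=+*#%%@@@@@@@#-
252 ----------------------=+*#%%@@=-
254 ---------------------------=++-=
256 -------------------=+----------=
258 *+=----------------***++++-----=
```

The bottle stands upright at the plate centre: cap at (404.5,185) against (405.3,184.8) predicted. The bystanders have not moved, and the robot is clear. Handing in.

```bash
python3 -c "
from plant import ticket
print(ticket.job_done())"
```

```text
the job is handed in; nothing more can be done
None
```

I turned the stirring knob back to its stop, then set the bottle down upright in the middle of the plate, and handed the job in at about 29 s; the verdict was not shown. A second hard turn did not move the knob, so I take that stop as zero, although its pointer reads about 10° past the heating knob's.

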